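# Check kiln props under the toggle clamp and send them down the rocker chute

### The arm

A 7-joint arm with a two-finger parallel gripper is mounted at the origin on the work surface. World frame = base frame: x ahead of the robot, y to its left, z up, the work surface at z = 0. Lengths are in mm, angles in rad, forces in N, time in s.
With the tool pointing down it reaches from about 400 to 875 mm from the base axis. Payload 4.4 kg.
Tool frame: the origin (TCP) lies midway between the tips of the shut fingers; the grasp point (between the pads) lies 19 mm behind it; z points along the fingers, y is the line along which they close (so a half turn about z gives the same grasp; the last joint's range is limited). The gripper opens to 85 mm and grips with 20 to 120 N. Pads are 22 mm wide; open, the fingers measure 114 mm over their backs; the gripper's body (76 mm by 85 mm) begins 54 mm behind the grasp point. The pads swing forward as they close: fully open they stand 13 mm farther back than shut.
Start: joints at [1.179, 0.628, 0.038, 1.517, -0.027, 0.996, -0.02], TCP at [208.071, -615.812, 231.313] pointing down, gripper open.
Joint ranges: [-3.06, 3.06], [-0.37, 2.12], [-1.25, 1.32], [0.18, 2.47], [-1.1, 4.24], [0.23, 1.98], [-2.94, 2.94]. Speed limits (rad/s): [2.57, 2.57, 3.14, 3.14, 3.14, 3.14, 3.14].

### API

Orientations are given as [roll, pitch, yaw] about the fixed x, y, z axes, in that order (R = Rz(yaw) Ry(pitch) Rx(roll)).
In Python, from cell import read_state, get_image, finish_job gives the robot as it stands.
- The arm moves only by the tool send_rows, never from a script. Its argument "series" is a list of rows, each an object of numbers: "ax", "ay", "az": the turn, a rotation vector about the tool's x, y, z in rad; "dx", "dy", "dz": the shift along the tool's x, y, z in cm; "hand": the closure, from 0 (fully open) to 1 (shut). In form: [{"ax": .., "ay": .., "az": .., "dx": .., "dy": .., "dz": .., "hand": ..}, ...]. A call has 1 to 10 rows; each row is the pose to reach, as a shift and turn from the pose commanded when the call began, along the tool's axes at that moment; what a row does not reach only later rows make up. A row lasts 1/10 s, in which the tool goes at most 50 mm and 8.59 degrees, less where a joint would pass 70% of its speed; a pose out of reach is approached as far as the arm can. A call with a gripper value outside its range is refused whole. The fingers move at their own pace and stop on an object; the grip force is fixed at half the most. Time passes only in rows, so rows that repeat a pose let the fingers close. It gives the time, the measured TCP pose, the force, the opening and the grip force at its end, in the units of the state.
- read_state(): the state, without advancing time (a new reading comes with each control period).
- get_image(name): name is "side" or "top" or "wrist"; returns a dict with "pixels" (480x640x3 uint8, red, green, blue), "mtx" (3x3 intrinsics, pixels), "R" (3x3) and "t" (3): a world point X has camera coordinates R X + t. Camera axes: x right, y down, z forward; pixel columns grow to the right and rows downward; lengths in mm; the calibration is good to about 2 mm. A picture is of the moment at which its call begins. There is no depth.
- finish_job(): hands the job in; it is judged then, once.
The state is a dict: "clock": time; "qpos": joint angles; "qd": joint speeds; "tau": joint torques, N m; "eef_pos": TCP position; "tool_rot": TCP orientation; "force": force on the tool from outside, world axes, zero at the start; "torque": the same for the moment, N m; "width": finger opening in mm; "gripper_force": force on a finger pad.
Only numpy, scipy, OpenCV 4.12 (cv2) and the standard library are available. Lean on these libraries where they do the work, as an engineer would, in place of code of your own. Each camera call takes 0.05 s, during which the arm holds its last target. There are 200 camera calls.

### The job

Lay every kiln prop on the table flat in a lane of the check nest, one to a lane, then swing the toggle clamp over centre until its bar sits down on all of them together, and let go so that the clamp holds them by itself for about two seconds. Then swing the clamp fully back open, and pass the props one at a time over the rocker: set each on the tray so that its own weight tips it and it slides into the catch box (do not carry a prop over the catch box or put it in there by hand). Finish with the clamp fully open and all the props at rest in the catch box, and leave the jar, tumbler, brush and bowl where they are.

Things in the scene. Friction and masses are not known exactly. Their poses are not given: they have to be found in the camera images.
- prop1_mid (a point): centre of kiln prop 1: a square hollow fired-clay post, salmon pink, 80 mm long (its x axis) by 40 x 40 mm, about 0.22 kg, all long faces alike; lies on the table at the start. Two or three props are present (None from the start: not there)
- prop2_mid (a point): centre of kiln prop 2: a square hollow fired-clay post, salmon pink, 80 mm long (its x axis) by 40 x 40 mm, about 0.22 kg, all long faces alike; lies on the table at the start. Two or three props are present (None from the start: not there)
- prop3_mid (a point): centre of kiln prop 3: a square hollow fired-clay post, salmon pink, 80 mm long (its x axis) by 40 x 40 mm, about 0.22 kg, all long faces alike; lies on the table at the start. Two or three props are present (None from the start: not there)
- nest: check nest, fixed, three lanes side by side along its y; origin on the table under the middle of the middle lane; x runs along the lanes to the clamp hinge, z up. Lanes are pockets 90 (x) by 48 mm (y), floor 10 mm up, edged by strips 8 mm high; a prop lies in one along x, centre 30 mm and top 50 mm above the table. Hinge cheeks 76 mm high at x = 74 to 110, y within 22 mm
- lane1 (a point): middle of the floor of lane 1 (y = -76 mm in the nest's frame), 10 mm above the table
- lane2 (a point): middle of the floor of lane 2 (y = 0 mm in the nest's frame), 10 mm above the table
- lane3 (a point): middle of the floor of lane 3 (y = 76 mm in the nest's frame), 10 mm above the table
- clamp (a joint): toggle clamp angle (rad), swinging in the nest's x-z plane: 0 fully open (arm 15 degrees past upright, away from the lanes), 1.83 with its bar flat on props, 1.875 at the stop over an empty nest. The weight of its solid steel arm (0.65 kg) throws it over centre: to open below about 0.4 rad, to closed above; 2 to 6 N at the grip move it. Down, its bar lies across the middle of all lanes
- clamp_hinge (a point): middle of the clamp's hinge pin, which runs along the nest's y; 90 mm along the nest's x from its origin, 60 mm above the table
- clamp_grip (a point): middle of the red round handle grip, 22 mm thick, 60 mm long, its free end 22 mm from this point, in the swing plane, 140 mm from the hinge pin. Open: 87 mm beyond the hinge (nest's +x), 109 mm above it; closed: 128 mm before the hinge, over the middle lane, 57 mm above it. Pinched lightly across the nest's y, gripper pointing down, it turns between the pads and can be led round the arc
- chute: rocker stand and catch box, fixed, one piece; origin on the table under the rocker's pivot; x points the way the props go, z up. Stand cheeks at y = +-42 mm, 124 mm high. Wooden catch box beyond: inside from x = 70 to 406 mm, y within 60 mm, walls 80 mm high, slick floor sloping from 55 mm high at its near end to 7 mm at the far end, so that props slide to the far end and line up
- rocker (a joint): tilt of the rocker tray (rad): 0 level (its counterweight, red, brings it back there when empty), 0.56 tipped fully towards the catch box. The weight of a prop centred on the yellow mark tips it; the tray is slick, so the prop slides off into the box
- rocker_mark (a point): yellow line across the tray's floor where the middle of a prop goes, its length along the chute's x: 45 mm beyond the pivot, on the tray's upper face, 129 mm above the table when level. The tray is 64 mm wide inside, side walls 6 mm above its floor, reaching from 70 mm before to 100 mm beyond the pivot
- jar: bystander: ochre jar, 66 mm wide, 85 mm high; origin under it
- tumbler: bystander: glass tumbler, 68 mm wide, 85 mm high; origin under it
- brush: bystander: brush lying on the table; origin under its middle
- bowl: bystander: grey clay bowl, 120 mm wide, 50 mm high; origin under it
There are look-alikes about, which are no part of the job. Leave any blue or red look-alike of the part that bears prop3_mid alone. Leave any red look-alike of the part that bears prop2_mid alone.

How it is judged:
By the outcome, as a careful person would: the job done as asked, in the order asked, and still so for the second after the job is handed in, with the robot touching nothing.
Of prop1, prop2, prop3 only 2 to 3 are there at a start; the rules pass over those that are not, and their reading is None.
At some moment in a run one of prop1, prop2, prop3 may be knocked a few centimetres aside while the robot is not near it.
Once in a run the grip may slacken for a moment while it holds something.
It also fails if it takes over 210 s, if anything falls off the work surface, if the arm or the gripper's body presses on something with over 40 N, if the wrist force passes 120 N, or if a joint passes its speed limit or range.

## Working session

There is one attempt and no reset: what is moved stays moved. The work goes in short steps, Python scripts to look and compute and a tool call to move; the robot and the scene stay as the last step left them, time stands still between calls to the robot, and variables do not carry over. Pictures are saved under pics/ and viewed, at most 14 in all, crops included, and the job is handed in when it is done.

Besides the shell and the picture viewer there is one more tool, called after "Emit:" by a JSON object that holds its "op" and its "data", one argument or row to a line. send_rows: Moves the arm, as the interface text tells. Its arguments: {"type":"object","properties":{"series":{"type":"array","items":{"type":"object","properties":{"ax":{"type":"number"},"ay":{"type":"number"},"az":{"type":"number"},"dx":{"type":"number"},"dy":{"type":"number"},"dz":{"type":"number"},"hand":{"type":"number"}}}}},"required":["series"]}

```bash
ls; mkdir -p pics
cat > h.py <<'E'
import numpy as np, cv2
from cell import read_state, get_image
def save(n,f):
    g=get_image(n); cv2.imwrite('pics/'+f,g['pixels'][:,:,::-1]); np.savez('pics/'+f[:-4],**g); return g
def ray(g,u,v):
    K,R,t=map(np.array,(g['mtx'],g['R'],g['t'])); d=R.T@np.linalg.solve(K,[u,v,1.]); return -R.T@t,d
def onz(g,u,v,z):
    o,d=ray(g,u,v); return o+d*(z-o[2])/d[2]
def tri(g1,p1,g2,p2):
    o1,d1=ray(g1,*p1); o2,d2=ray(g2,*p2); s=np.linalg.lstsq(np.c_[d1,-d2],o2-o1,rcond=None)[0]
    a,b=o1+s[0]*d1,o2+s[1]*d2; return (a+b)/2,np.linalg.norm(a-b)
def proj(g,X):
    p=np.array(g['mtx'])@(np.array(g['R'])@X+np.array(g['t'])); return p[:2]/p[2]
E
python3 - <<'E'
from h import *
for n in('top','side'):
    g=save(n,n+'0.png'); print(n,-np.array(g['R']).T@g['t'])
print(read_state())
E
```

```text
pics
top [ 454.72956193   56.7145646  1337.8218058 ]
side [145.98650279 507.90594521 840.49961403]
{'clock': 0.1, 'qpos': array([ 1.17919398,  0.62924804,  0.03844909,  1.51827194, -0.02702642,
        0.99627465, -0.01997469]), 'qd': array([ 3.73981685e-04, -2.23019201e-03,  7.30427925e-04, -1.79388969e-03,
       -7.48965466e-05,  1.11336721e-04,  9.14176316e-04]), 'tau': array([ 3.05818321e-03, -5.64530611e+01,  1.23068970e+00, -1.93973529e+01,
        1.13480946e-02,  5.45314790e-03, -2.39044402e-05]), 'eef_pos': array([ 207.90178942, -615.27061577,  230.48347291]), 'tool_rot': array([-3.13990839e+00, -3.10837010e-06,  3.25809672e-01]), 'force': array([-0.13179215, -0.34912816,  0.30652335]), 'torque': array([-0.03025902,  0.01507084,  0.00300772]), 'gripper_force': 0.0, 'width': 85.2849447301308}
```

View pics/top0.png

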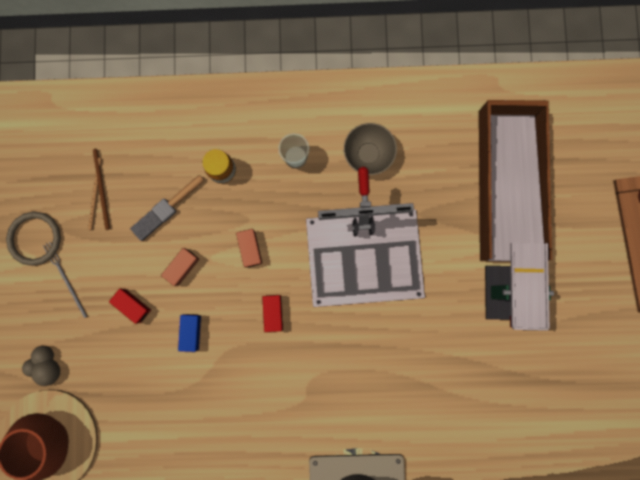

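View pics/side0.png

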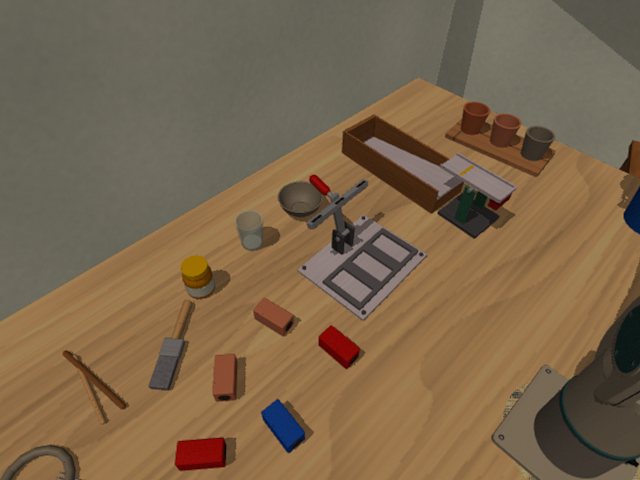

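Candidates for props: salmon posts at top (180,267) and (249,248); the look-alikes are red (272,313), red (129,306) and blue (189,333). The salmon terracotta pots at the right edge aren't posts. So I choose the two salmon ones, and there is no third prop.

```bash
cat > m.py <<'E'
from h import *
def blobs(g,lo,hi,amin=60,roi=None):
    hsv=cv2.cvtColor(g['pixels'],cv2.COLOR_RGB2HSV); m=cv2.inRange(hsv,np.array(lo),np.array(hi))
    if roi: k=np.zeros_like(m); k[roi[1]:roi[3],roi[0]:roi[2]]=1; m=m*k
    return [c for c in cv2.findContours(m,cv2.RETR_EXTERNAL,cv2.CHAIN_APPROX_NONE)[0] if cv2.contourArea(c)>amin]
E
python3 - <<'E'
from m import *
T=dict(np.load('pics/top0.npz'));S=dict(np.load('pics/side0.npz'))
H=cv2.cvtColor(T['pixels'],cv2.COLOR_RGB2HSV);HS=cv2.cvtColor(S['pixels'],cv2.COLOR_RGB2HSV)
for n,p in dict(prop=(180,267),prop2=(249,248),lane=(333,272),strip=(351,270),mark=(529,270),tray=(530,300),boxfloor=(515,180),wood=(100,350),grip=(363,183)).items(): print(n,H[p[1],p[0]],end=' ')
print('side',HS[310,270],HS[365,228],HS[268,358],HS[185,320])
def rep(g,c,z):
    q=cv2.boxPoints(cv2.minAreaRect(c)); w=np.array([onz(g,*p,z)[:2] for p in q]); e=[w[1]-w[0],w[2]-w[1]]; l=max(e,key=np.linalg.norm)
    return np.round(cv2.minAreaRect(c)[0],1),w.mean(0).round(1),np.round([np.linalg.norm(x) for x in e],1),'ang',round(np.degrees(np.arctan2(l[1],l[0])),1)
print('props');[print(*rep(T,c,40)) for c in blobs(T,(2,80,120),(9,170,255),150,(100,200,300,350))]
print('props side');[print(*rep(S,c,20)) for c in blobs(S,(2,80,80),(9,170,255),150,(150,270,350,450))]
print('lanes');[print(*rep(T,c,10)) for c in blobs(T,(0,0,130),(179,60,255),150,(318,244,412,296))]
print('mark');[print(*rep(T,c,129)) for c in blobs(T,(18,150,120),(32,255,255),10,(505,255,555,285))]
print('marks');[print(*rep(S,c,129)) for c in blobs(S,(18,150,120),(32,255,255),5,(450,150,490,190))]
print('tray etc');[print(*rep(T,c,129)) for c in blobs(T,(0,0,130),(179,60,255),150,(475,90,565,340))]
print('grip');[print(*rep(T,c,169)) for c in blobs(T,(0,180,60),(6,255,255),30,(340,150,390,210))+blobs(T,(174,180,60),(179,255,255),30,(340,150,390,210))]
print('grips');[print(*rep(S,c,169)) for c in blobs(S,(0,180,60),(6,255,255),30,(300,165,340,205))+blobs(S,(174,180,60),(179,255,255),30,(300,165,340,205))]
print('base',proj(T,np.zeros(3)))
a=T['pixels'][140:320,300:430][:,:,::-1]; b=T['pixels'][90:340,470:570][:,:,::-1]; c=T['pixels'][220:350,100:300][:,:,::-1]
f=lambda x,s:cv2.resize(x,None,fx=s,fy=s,interpolation=cv2.INTER_CUBIC)
o=np.zeros((600,800,3),np.uint8); 
for im,y,x in((f(a,3),0,0),(f(b,2.4),0,400)): o[y:y+im.shape[0],x:x+im.shape[1]]=im[:600]
cc=f(S['pixels'][120:240,420:520][:,:,::-1],1.5);o[:180,645:795]=cc[:,:150]
cv2.imwrite('pics/crop0.png',o)
E
```

```text
prop [  9 141 172] prop2 [  9 146 171] lane [  2  19 175] strip [ 0 19 80] mark [ 21 185 171] tray [  4  26 170] boxfloor [  5  26 164] wood [ 17 119 170] grip [  0 222 139] side [  9 161 139] [  9 164 137] [ 8 30 69] [  1 232 143]
props
[178.8 266.3] [521.7 375.1] [76.3 35.1] ang -39.6
[248.3 247.6] [558.5 220.4] [35.7 76.3] ang -168.3
props side
[223.5 377. ] [526.5 381.7] [42.3 94. ] ang 142.6
[272.6 315.6] [564.2 224.3] [54.  90.6] ang -169.8
lanes
[332.1 271.6] [501.1  36.3] [46.4 89.2] ang -177.2
[365.9 268.8] [505.2 -39.6] [46.  89.2] ang -177.1
[399.7 266.1] [ 509.  -115.4] [46.2 88.3] ang -177.4
mark
[528.5 270. ] [ 488.4 -360.2] [54.4  4.1] ang -91.7
marks
[466.3 169.8] [ 490. -358.] [51.7  6.8] ang -92.8
tray etc
[518.5 223.3] [ 588.7 -346.1] [108.7 441.7] ang 179.6
grip
[363.5 180.5] [676.1 -30. ] [18.1 55. ] ang 177.8
grips
[319. 184.] [676.8 -24.7] [25.2 69.7] ang 169.1
base [356.2502001  502.06640662]
```

View pics/crop0.png

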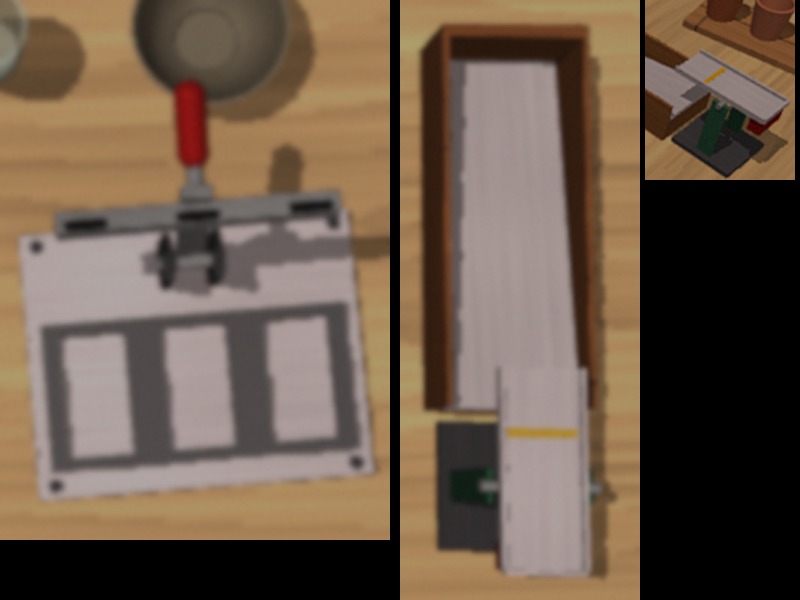

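The overview shows two salmon props, at top pixels (180,267) and (249,248). The nest lanes are at (332,272), (366,269) and (400,266). The clamp is open, with its red grip at (363,181), and the tray mark is at (528,270). First move is towards prop 2, with a closer look from the wrist camera on the way.

```bash
cat > d.py <<'E'
import sys
from h import *
from scipy.spatial.transform import Rotation as Ro
# usage: d.py x,y,z,yawdeg ... -> shifts from present pose in tool axes (cm) and az
s=read_state(); R=Ro.from_euler('xyz',s['tool_rot'])
print('t',round(s['clock'],2),'pos',s['eef_pos'].round(1),'rpy',np.degrees(s['tool_rot']).round(1),'F',s['force'].round(1),'w',round(s['width'],1),'gf',round(float(s['gripper_force']),1))
for a in sys.argv[1:]:
    x,y,z,w=map(float,a.split(',')); v=R.inv().apply(np.array([x,y,z])-s['eef_pos'])/10
    r=(R.inv()*Ro.from_euler('xyz',[np.pi,0,np.radians(w)])).as_rotvec()
    print(a,'->',v.round(2),'a',r.round(3))
E
python3 - <<'E'
from h import *
T=dict(np.load('pics/top0.npz'));S=dict(np.load('pics/side0.npz'))
for n,a,b in(('mark',(528.5,270),(466.3,169.8)),('grip',(363.5,180.5),(319,184)),('p1',(178.8,266.3),(223.5,377)),('p2',(248.3,247.6),(272.6,315.6))): print(n,*tri(T,a,S,b))
E
python3 d.py 500,-100,230,11.7 520,200,200,11.7
```

```text
mark [ 489.60280207 -360.02998625  127.59484958] 2.614335033838185
grip [678.33117038 -29.26081034 164.30004234] 3.549921818692288
p1 [523.90984136 381.42853382  19.65432987] 3.659556264280916
p2 [561.20438149 223.92163664  21.19817209] 3.5662491297625043
t 0.1 pos [ 207.9 -615.3  230.5] rpy [-179.9   -0.    18.7] F [-0.1 -0.3  0.3] w 85.3 gf 0.0
500,-100,230,11.7 -> [ 44.17 -39.47   0.11] a [-0.002  0.     0.122]
520,200,200,11.7 -> [ 55.66 -67.24   3.16] a [-0.002  0.     0.122]
```

Emit:
{"op": "send_rows", "data": {
  "series": [
    {"dx": 44.2,"dy": -39.5,"dz": 0,"az": 0.12,"hand": 0},
    {"dx": 44.2,"dy": -39.5,"dz": 0,"az": 0.12,"hand": 0},
    {"dx": 44.2,"dy": -39.5,"dz": 0,"az": 0.12,"hand": 0},
    {"dx": 44.2,"dy": -39.5,"dz": 0,"az": 0.12,"hand": 0},
    {"dx": 44.2,"dy": -39.5,"dz": 0,"az": 0.12,"hand": 0},
    {"dx": 44.2,"dy": -39.5,"dz": 0,"az": 0.12,"hand": 0},
    {"dx": 44.2,"dy": -39.5,"dz": 0,"az": 0.12,"hand": 0},
    {"dx": 44.2,"dy": -39.5,"dz": 0,"az": 0.12,"hand": 0},
    {"dx": 44.2,"dy": -39.5,"dz": 0,"az": 0.12,"hand": 0},
    {"dx": 44.2,"dy": -39.5,"dz": 0,"az": 0.12,"hand": 0}
  ]
}}

```text
invalid input at $.series[0]: expected keys ax, ay, az, dx, dy, dz, hand
```

Emit:
{"op": "send_rows", "data": {
  "series": [
    {"dx": 0,"dy": 0,"dz": 0,"az": 0,"hand": 0},
    {"dx": 0,"dy": 0,"dz": 0,"az": 0,"hand": 0}
  ]
}}

```text
invalid input at $.series[0]: expected keys ax, ay, az, dx, dy, dz, hand
```

```bash
python3 d.py 520,215,200,11.7
python3 - <<'E'
from h import *
g=save('wrist','w0.png')
E
```

```text
t 0.1 pos [ 207.9 -615.3  230.5] rpy [-179.9   -0.    18.7] F [-0.1 -0.3  0.3] w 85.3 gf 0.0
520,215,200,11.7 -> [ 56.14 -68.66   3.16] a [-0.002  0.     0.122]
```

View pics/w0.png

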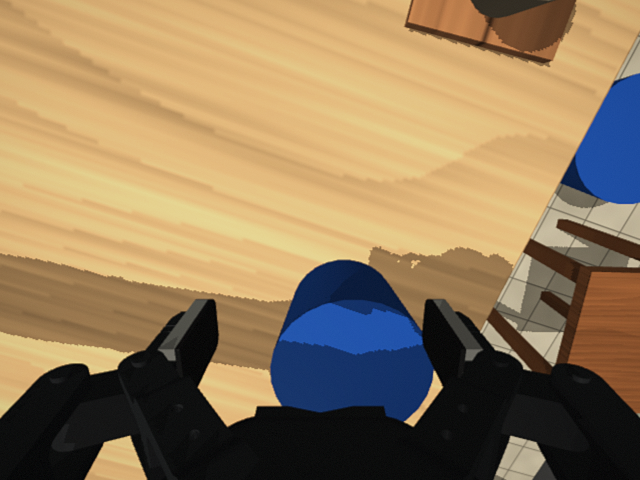

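The wrist view at the start shows a blue cup under the fingers at (350,340), so I rise before moving across.

Emit:
{"op": "send_rows", "data": {
  "series": [
    {"ax": 0,"ay": 0,"az": 0,"dx": 0,"dy": 0,"dz": -5,"hand": 0},
    {"ax": 0,"ay": 0,"az": 0,"dx": 0,"dy": 0,"dz": -8,"hand": 0},
    {"ax": 0,"ay": 0,"az": 0,"dx": 0,"dy": 0,"dz": -8,"hand": 0},
    {"ax": 0,"ay": 0,"az": 0.12,"dx": 44.2,"dy": -39.5,"dz": -5,"hand": 0},
    {"ax": 0,"ay": 0,"az": 0.12,"dx": 44.2,"dy": -39.5,"dz": -5,"hand": 0},
    {"ax": 0,"ay": 0,"az": 0.12,"dx": 44.2,"dy": -39.5,"dz": -5,"hand": 0},
    {"ax": 0,"ay": 0,"az": 0.12,"dx": 44.2,"dy": -39.5,"dz": -5,"hand": 0},
    {"ax": 0,"ay": 0,"az": 0.12,"dx": 44.2,"dy": -39.5,"dz": -5,"hand": 0},
    {"ax": 0,"ay": 0,"az": 0.12,"dx": 44.2,"dy": -39.5,"dz": -5,"hand": 0},
    {"ax": 0,"ay": 0,"az": 0.12,"dx": 44.2,"dy": -39.5,"dz": -5,"hand": 0}
  ]
}}

```text
clock: 1.15
eef_pos: [380.7, -309.5, 292.9]
tool_rot: [-3.141, 0.001, 0.206]
force: [1.0, -0.5, -0.2]
width: 85.3
gripper_force: 0.0
```

```bash
python3 d.py 500,-100,250,11.7 510,212,220,11.7
python3 - <<'E'
from h import *
g=save('wrist','w1.png');print(proj(g,np.array([490,-360,129])))
E
```

```text
t 1.15 pos [ 380.7 -309.5  292.9] rpy [-180.     0.    11.8] F [ 1.  -0.5 -0.2] w 85.3 gf 0.0
500,-100,250,11.7 -> [ 15.96 -18.07   4.3 ] a [-0.001  0.001  0.001]
510,212,220,11.7 -> [ 23.31 -48.41   7.32] a [-0.001  0.001  0.001]
[407.49351548 100.35299714]
```

Emit:
{"op": "send_rows", "data": {
  "series": [
    {"ax": 0,"ay": 0,"az": 0,"dx": 16,"dy": -18,"dz": 4,"hand": 0},
    {"ax": 0,"ay": 0,"az": 0,"dx": 16,"dy": -18,"dz": 4,"hand": 0},
    {"ax": 0,"ay": 0,"az": 0,"dx": 16,"dy": -18,"dz": 4,"hand": 0},
    {"ax": 0,"ay": 0,"az": 0,"dx": 16,"dy": -18,"dz": 4,"hand": 0},
    {"ax": 0,"ay": 0,"az": 0,"dx": 23.3,"dy": -48.4,"dz": 7.3,"hand": 0},
    {"ax": 0,"ay": 0,"az": 0,"dx": 23.3,"dy": -48.4,"dz": 7.3,"hand": 0},
    {"ax": 0,"ay": 0,"az": 0,"dx": 23.3,"dy": -48.4,"dz": 7.3,"hand": 0},
    {"ax": 0,"ay": 0,"az": 0,"dx": 23.3,"dy": -48.4,"dz": 7.3,"hand": 0},
    {"ax": 0,"ay": 0,"az": 0,"dx": 23.3,"dy": -48.4,"dz": 7.3,"hand": 0},
    {"ax": 0,"ay": 0,"az": 0,"dx": 23.3,"dy": -48.4,"dz": 7.3,"hand": 0}
  ]
}}

```text
clock: 2.2
eef_pos: [504.4, 157.8, 225.9]
tool_rot: [3.141, 0.001, 0.206]
force: [1.4, -0.6, -0.3]
width: 85.0
gripper_force: 0.0
```

Emit:
{"op": "send_rows", "data": {
  "series": [
    {"ax": 0,"ay": 0,"az": 0,"dx": 0,"dy": 0,"dz": 0,"hand": 0},
    {"ax": 0,"ay": 0,"az": 0,"dx": 0,"dy": 0,"dz": 0,"hand": 0},
    {"ax": 0,"ay": 0,"az": 0,"dx": 0,"dy": 0,"dz": 0,"hand": 0}
  ]
}}

```text
clock: 2.5
eef_pos: [504.7, 154.4, 226.3]
tool_rot: [3.14, 0.001, 0.204]
force: [-0.2, -0.2, -0.2]
width: 85.7
gripper_force: 0.0
```

```bash
python3 d.py
cat >> m.py <<'E'
def props(g,amin=400,z=40):
    out=[]
    for c in blobs(g,(2,90,60),(12,190,255),amin):
        w=np.array([onz(g,*p,z)[:2] for p in c[:,0,:].astype(float)],np.float32)
        (x,y),(a,b),an=cv2.minAreaRect(w)
        if b>a: an+=90; a,b=b,a
        out.append((round(x,1),round(y,1),'size',round(a,1),round(b,1),'yaw',round((an+90)%180-90,1),'px',cv2.minAreaRect(c)[0]))
    return out
E
python3 - <<'E'
from m import *
g=save('wrist','w2.png'); [print(p) for p in props(g)]
E
```

```text
t 2.5 pos [504.7 154.4 226.3] rpy [1.799e+02 1.000e-01 1.170e+01] F [-0.2 -0.2 -0.2] w 85.7 gf 0.0
(524.0, 367.7, 'size', 91.0, 49.1, 'yaw', -39.9, 'px', (92.75000762939453, 142.75))
(559.8, 220.2, 'size', 77.7, 42.5, 'yaw', 11.8, 'px', (259.265625, 135.93695068359375))
```

View pics/w2.png

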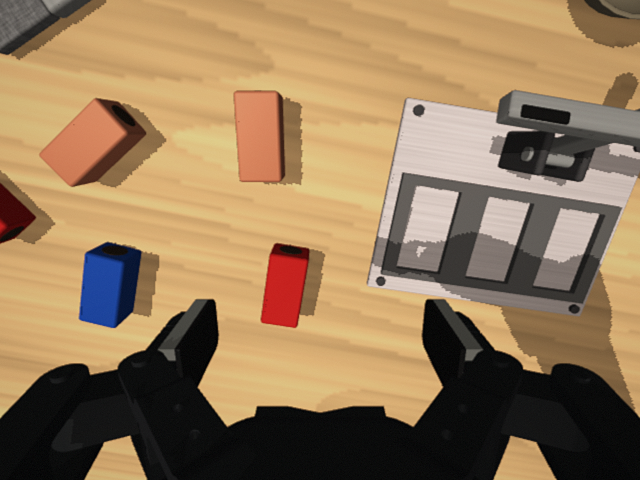

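Crop check: both salmon posts lie flat, at (259,136) and (93,143). The red one at (285,287) and the blue one at (110,285) stay alone.

```bash
python3 d.py 559.5,220.3,110,11.8 559.5,220.3,8,11.8
```

```text
t 2.55 pos [504.9 154.1 226.5] rpy [179.9   0.   11.6] F [ 0.4 -0.1  0. ] w 85.2 gf 0.0
559.5,220.3,110,11.8 -> [ 6.69 -5.4  11.64] a [ 0.001  0.001 -0.003]
559.5,220.3,8,11.8 -> [ 6.7  -5.41 21.84] a [ 0.001  0.001 -0.003]
```

Emit:
{"op": "send_rows", "data": {
  "series": [
    {"ax": 0,"ay": 0,"az": 0,"dx": 6.7,"dy": -5.4,"dz": 6,"hand": 0},
    {"ax": 0,"ay": 0,"az": 0,"dx": 6.7,"dy": -5.4,"dz": 10,"hand": 0},
    {"ax": 0,"ay": 0,"az": 0,"dx": 6.7,"dy": -5.4,"dz": 13,"hand": 0},
    {"ax": 0,"ay": 0,"az": 0,"dx": 6.7,"dy": -5.4,"dz": 16,"hand": 0},
    {"ax": 0,"ay": 0,"az": 0,"dx": 6.7,"dy": -5.4,"dz": 16,"hand": 0}
  ]
}}

```text
clock: 3.05
eef_pos: [555.8, 219.5, 61.3]
tool_rot: [3.139, 0.011, 0.204]
force: [-1.6, -0.1, 0.3]
width: 85.7
gripper_force: 0.0
```

```bash
python3 d.py 559.5,220.3,8,11.8;  python3 - <<'E'
from m import *
g=save('wrist','w3.png'); [print(p) for p in props(g)]
g=save('top','t3.png'); [print(p) for p in props(g,100)]
E
```

```text
t 3.05 pos [555.8 219.5  61.3] rpy [179.8   0.6  11.7] F [-1.6 -0.1  0.3] w 85.7 gf 0.0
559.5,220.3,8,11.8 -> [ 0.44 -0.02  5.33] a [ 0.003  0.011 -0.002]
(535.3, 363.0, 'size', 91.3, 42.7, 'yaw', -39.7, 'px', (31.01654815673828, 257.48541259765625))
(563.1, 222.9, 'size', 82.9, 38.8, 'yaw', 11.9, 'px', (314.0, 261.0))
(127.0, 700.5, 'size', 139.5, 128.3, 'yaw', 50.0, 'px', (29.170795440673828, 454.18878173828125))
(520.0, 372.9, 'size', 82.1, 46.0, 'yaw', -39.2, 'px', (179.78414916992188, 267.0401306152344))
(545.3, -607.7, 'size', 287.0, 52.2, 'yaw', -4.9, 'px', (627.0, 243.5))
(700.8, 550.7, 'size', 181.4, 10.4, 'yaw', 9.8, 'px', (100.68919372558594, 189.1351318359375))
(691.5, -380.3, 'size', 361.6, 145.5, 'yaw', -3.7, 'px', (517.5, 180.5))
```

Emit:
{"op": "send_rows", "data": {
  "series": [
    {"ax": 0,"ay": 0,"az": 0,"dx": 0.2,"dy": 0,"dz": 2,"hand": 0},
    {"ax": 0,"ay": 0,"az": 0,"dx": 0.2,"dy": 0,"dz": 4,"hand": 0},
    {"ax": 0,"ay": 0,"az": 0,"dx": 0.2,"dy": 0,"dz": 5.2,"hand": 0},
    {"ax": 0,"ay": 0,"az": 0,"dx": 0.2,"dy": 0,"dz": 5.2,"hand": 0},
    {"ax": 0,"ay": 0,"az": 0,"dx": 0.2,"dy": 0,"dz": 5.2,"hand": 0}
  ]
}}

```text
clock: 3.65
eef_pos: [562.5, 223.3, 16.5]
tool_rot: [-3.141, -0.002, 0.205]
force: [-0.0, 0.3, -0.6]
width: 85.6
gripper_force: 0.0
```

```bash
python3 d.py 560.5,221,8,11.8
```

```text
t 3.65 pos [562.5 223.3  16.5] rpy [-1.80e+02 -1.00e-01  1.18e+01] F [-0.   0.3 -0.6] w 85.6 gf 0.0
560.5,221,8,11.8 -> [-0.25  0.18  0.85] a [-0.    -0.002 -0.001]
```

Emit:
{"op": "send_rows", "data": {
  "series": [
    {"ax": 0,"ay": 0,"az": 0,"dx": -0.2,"dy": 0.1,"dz": 0.8,"hand": 0},
    {"ax": 0,"ay": 0,"az": 0,"dx": -0.2,"dy": 0.1,"dz": 0.8,"hand": 0},
    {"ax": 0,"ay": 0,"az": 0,"dx": -0.2,"dy": 0.1,"dz": 0.8,"hand": 1},
    {"ax": 0,"ay": 0,"az": 0,"dx": -0.2,"dy": 0.1,"dz": 0.8,"hand": 1},
    {"ax": 0,"ay": 0,"az": 0,"dx": -0.2,"dy": 0.1,"dz": 0.8,"hand": 1},
    {"ax": 0,"ay": 0,"az": 0,"dx": -0.2,"dy": 0.1,"dz": 0.8,"hand": 1},
    {"ax": 0,"ay": 0,"az": 0,"dx": -0.2,"dy": 0.1,"dz": 0.8,"hand": 1},
    {"ax": 0,"ay": 0,"az": 0,"dx": -0.2,"dy": 0.1,"dz": 0.8,"hand": 1},
    {"ax": 0,"ay": 0,"az": 0,"dx": -0.2,"dy": 0.1,"dz": 0.8,"hand": 1},
    {"ax": 0,"ay": 0,"az": 0,"dx": -0.2,"dy": 0.1,"dz": 0.8,"hand": 1}
  ]
}}

```text
clock: 4.65
eef_pos: [560.0, 222.1, 7.1]
tool_rot: [-3.141, -0.001, 0.206]
force: [0.2, 1.0, 5.6]
width: 39.0
gripper_force: 61.7
```

```bash
python3 d.py 560.5,221,120,11.8 501,36.5,100,3 501,36.5,30,3
python3 - <<'E'
from m import *
g=dict(np.load('pics/w2.npz'))
for c in blobs(g,(0,0,110),(179,70,255),800,(385,180,615,295)):
    w=np.array([onz(g,*p,10)[:2] for p in c[:,0,:].astype(float)],np.float32); print(cv2.minAreaRect(w),cv2.minAreaRect(c)[0])
E
```

```text
t 4.65 pos [560.  222.1   7.1] rpy [-180.    -0.    11.8] F [0.2 1.  5.6] w 39.0 gf 61.7
560.5,221,120,11.8 -> [  0.03   0.11 -11.29] a [-0.    -0.001 -0.   ]
501,36.5,100,3 -> [-9.56 16.96 -9.3 ] a [-0.    -0.001  0.153]
501,36.5,30,3 -> [-9.57 16.96 -2.3 ] a [-0.    -0.001  0.153]
((438.6561584472656, -7.158226013183594), (16.68525505065918, 148.78355407714844), 2.953965663909912) (449.13995361328125, 290.5199890136719)
((509.5826416015625, -114.77622985839844), (88.79405975341797, 43.402305603027344), 2.7988390922546387) (565.6167602539062, 248.6787872314453)
((505.7304992675781, -38.36832046508789), (89.13079071044922, 45.02091598510742), 2.8517580032348633) (496.1499938964844, 238.04998779296875)
((501.8820495605469, 37.71867752075195), (89.12574768066406, 46.446998596191406), 2.961075782775879) (427.51116943359375, 228.11798095703125)
((572.5361938476562, -57.15033721923828), (25.233901977539062, 174.78208923339844), 3.6653244495391846) (532.0, 192.5)
```

Emit:
{"op": "send_rows", "data": {
  "series": [
    {"ax": 0,"ay": 0,"az": 0,"dx": 0,"dy": 0,"dz": -3,"hand": 1},
    {"ax": 0,"ay": 0,"az": 0,"dx": 0,"dy": 0,"dz": -6,"hand": 1},
    {"ax": 0,"ay": 0,"az": 0,"dx": 0,"dy": 0,"dz": -9,"hand": 1},
    {"ax": 0,"ay": 0,"az": 0.06,"dx": -3,"dy": 5,"dz": -10,"hand": 1},
    {"ax": 0,"ay": 0,"az": 0.1,"dx": -6,"dy": 9,"dz": -10,"hand": 1},
    {"ax": 0,"ay": 0,"az": 0.155,"dx": -8,"dy": 13,"dz": -10,"hand": 1},
    {"ax": 0,"ay": 0,"az": 0.155,"dx": -9.5,"dy": 16.9,"dz": -9,"hand": 1},
    {"ax": 0,"ay": 0,"az": 0.155,"dx": -9.5,"dy": 16.9,"dz": -6,"hand": 1},
    {"ax": 0,"ay": 0,"az": 0.155,"dx": -9.5,"dy": 16.9,"dz": -6,"hand": 1},
    {"ax": 0,"ay": 0,"az": 0.155,"dx": -9.5,"dy": 16.9,"dz": -6,"hand": 1}
  ]
}}

```text
clock: 5.65
eef_pos: [500.7, 38.0, 66.4]
tool_rot: [-3.141, 0.002, 0.052]
force: [0.7, 0.5, -1.9]
width: 39.2
gripper_force: 60.9
```

```bash
python3 d.py 501.5,37.2,18,2.9
python3 - <<'E'
from m import *
g=save('wrist','w4.png')
E
```

```text
t 5.65 pos [500.7  38.   66.4] rpy [-1.8e+02  1.0e-01  3.0e+00] F [ 0.7  0.5 -1.9] w 39.2 gf 60.9
501.5,37.2,18,2.9 -> [0.08 0.09 4.84] a [-0.001  0.002  0.001]
```

View pics/w4.png

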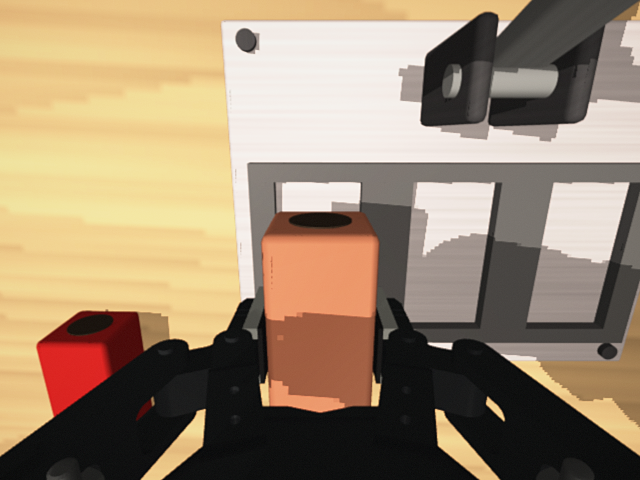

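The prop is held square at (320,320) over lane 3, whose far end shows at (318,185). Lowering.

Emit:
{"op": "send_rows", "data": {
  "series": [
    {"ax": 0,"ay": 0,"az": 0,"dx": 0.1,"dy": 0.1,"dz": 1.5,"hand": 1},
    {"ax": 0,"ay": 0,"az": 0,"dx": 0.1,"dy": 0.1,"dz": 3,"hand": 1},
    {"ax": 0,"ay": 0,"az": 0,"dx": 0.1,"dy": 0.1,"dz": 4,"hand": 1},
    {"ax": 0,"ay": 0,"az": 0,"dx": 0.1,"dy": 0.1,"dz": 4.4,"hand": 1},
    {"ax": 0,"ay": 0,"az": 0,"dx": 0.1,"dy": 0.1,"dz": 4.7,"hand": 1},
    {"ax": 0,"ay": 0,"az": 0,"dx": 0.1,"dy": 0.1,"dz": 4.8,"hand": 1},
    {"ax": 0,"ay": 0,"az": 0,"dx": 0.1,"dy": 0.1,"dz": 4.8,"hand": 1}
  ]
}}

```text
clock: 6.4
eef_pos: [502.5, 36.2, 19.1]
tool_rot: [-3.142, -0.001, 0.051]
force: [0.1, -0.1, -2.0]
width: 39.3
gripper_force: 61.1
```

```bash
python3 d.py 501.5,37.2,18,2.9 501.5,37.2,130,2.9
python3 - <<'E'
from m import *
save('wrist','w5.png')
E
```

```text
t 6.4 pos [502.5  36.2  19.1] rpy [-180.    -0.     2.9] F [ 0.1 -0.1 -2. ] w 39.3 gf 61.1
501.5,37.2,18,2.9 -> [-0.1  -0.11  0.11] a [-0.    -0.001  0.   ]
501.5,37.2,130,2.9 -> [ -0.09  -0.11 -11.09] a [-0.    -0.001  0.   ]
```

View pics/w5.png

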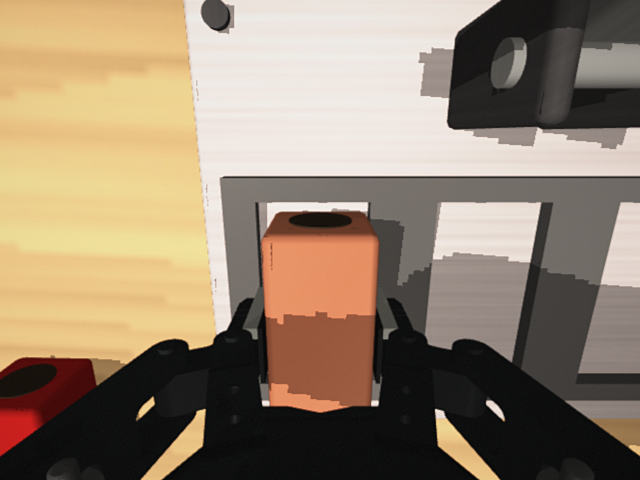

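The prop stands centred on its pocket: the pocket runs from 262 to 370 and the prop is centred at 320. Releasing.

Emit:
{"op": "send_rows", "data": {
  "series": [
    {"ax": 0,"ay": 0,"az": 0,"dx": 0,"dy": -0.1,"dz": 0.2,"hand": 1},
    {"ax": 0,"ay": 0,"az": 0,"dx": 0,"dy": -0.1,"dz": 0.2,"hand": 0.3},
    {"ax": 0,"ay": 0,"az": 0,"dx": 0,"dy": -0.1,"dz": 0.2,"hand": 0.2},
    {"ax": 0,"ay": 0,"az": 0,"dx": 0,"dy": -0.1,"dz": 0.2,"hand": 0},
    {"ax": 0,"ay": 0,"az": 0,"dx": 0,"dy": -0.1,"dz": 0.2,"hand": 0},
    {"ax": 0,"ay": 0,"az": 0,"dx": 0,"dy": -0.1,"dz": -3,"hand": 0},
    {"ax": 0,"ay": 0,"az": 0,"dx": 0,"dy": -0.1,"dz": -7,"hand": 0},
    {"ax": 0,"ay": 0,"az": 0,"dx": 0,"dy": -0.1,"dz": -12,"hand": 0},
    {"ax": 0,"ay": 0,"az": 0,"dx": 0,"dy": -0.1,"dz": -13,"hand": 0},
    {"ax": 0,"ay": 0,"az": 0,"dx": 0,"dy": -0.1,"dz": -13,"hand": 0}
  ]
}}

```text
clock: 7.45
eef_pos: [503.7, 37.1, 150.7]
tool_rot: [-3.141, -0.005, 0.051]
force: [0.1, -0.5, -0.7]
width: 85.3
gripper_force: 0.0
```

```bash
python3 d.py 490,370,150,-39.5
python3 - <<'E'
from m import *
g=save('top','t6.png'); print(props(g,150,40)[0:4]); print([p for p in props(g,150,50) if p[3]<100])
E
```

```text
t 7.45 pos [503.7  37.1 150.7] rpy [-180.    -0.3    2.9] F [ 0.1 -0.5 -0.7] w 85.3 gf 0.0
490,370,150,-39.5 -> [  0.32 -33.31   0.08] a [-0.002 -0.004  0.74 ]
[(123.8, 704.6, 'size', 138.5, 119.0, 'yaw', 47.4, 'px', (27.20815086364746, 455.6589660644531)), (413.2, 170.7, 'size', 82.1, 45.2, 'yaw', 2.5, 'px', (272.11285400390625, 313.1925048828125)), (520.2, 373.0, 'size', 82.0, 45.9, 'yaw', -39.7, 'px', (179.71951293945312, 266.9756164550781)), (545.3, -607.7, 'size', 291.5, 52.2, 'yaw', -4.9, 'px', (627.0, 243.5))]
[(413.6, 169.8, 'size', 81.5, 44.9, 'yaw', 2.5, 'px', (272.11285400390625, 313.1925048828125)), (519.7, 370.6, 'size', 81.4, 45.6, 'yaw', -39.7, 'px', (179.71951293945312, 266.9756164550781))]
```

Emit:
{"op": "send_rows", "data": {
  "series": [
    {"ax": 0,"ay": 0,"az": 0.14,"dx": 0,"dy": -5,"dz": 0,"hand": 0},
    {"ax": 0,"ay": 0,"az": 0.28,"dx": 0,"dy": -10,"dz": 0,"hand": 0},
    {"ax": 0,"ay": 0,"az": 0.42,"dx": 0,"dy": -15,"dz": 0,"hand": 0},
    {"ax": 0,"ay": 0,"az": 0.56,"dx": 0,"dy": -20,"dz": 0,"hand": 0},
    {"ax": 0,"ay": 0,"az": 0.7,"dx": 0,"dy": -25,"dz": 0,"hand": 0},
    {"ax": 0,"ay": 0,"az": 0.74,"dx": 0.3,"dy": -30,"dz": 0,"hand": 0},
    {"ax": 0,"ay": 0,"az": 0.74,"dx": 0.3,"dy": -33.3,"dz": 0,"hand": 0},
    {"ax": 0,"ay": 0,"az": 0.74,"dx": 0.3,"dy": -33.3,"dz": 0,"hand": 0},
    {"ax": 0,"ay": 0,"az": 0.74,"dx": 0.3,"dy": -33.3,"dz": 0,"hand": 0}
  ]
}}

```text
clock: 8.4
eef_pos: [486.8, 369.5, 146.1]
tool_rot: [3.137, 0.0, -0.687]
force: [1.2, -0.9, -1.1]
width: 85.1
gripper_force: 0.0
```

```bash
python3 - <<'E'
from m import *
g=save('wrist','w7.png'); [print(p) for p in props(g)]
g=save('top','t7.png'); cv2.imwrite('pics/t7c.png',cv2.resize(g['pixels'][220:330,220:440][:,:,::-1],None,fx=3,fy=3))
E
python3 d.py 521.5,373,60,-39.7
```

```text
(627.7, 524.5, 'size', 47.0, 9.9, 'yaw', 9.2, 'px', (27.23903465270996, 222.28636169433594))
(522.3, 375.9, 'size', 79.2, 40.1, 'yaw', -39.5, 'px', (277.0884094238281, 202.53933715820312))
t 8.5 pos [488.1 367.4 147.1] rpy [179.8  -0.  -39.6] F [ 0.  -0.4 -0.1] w 85.6 gf 0.0
521.5,373,60,-39.7 -> [ 2.21 -2.59  8.71] a [ 0.004 -0.001  0.002]
```

View pics/t7c.png

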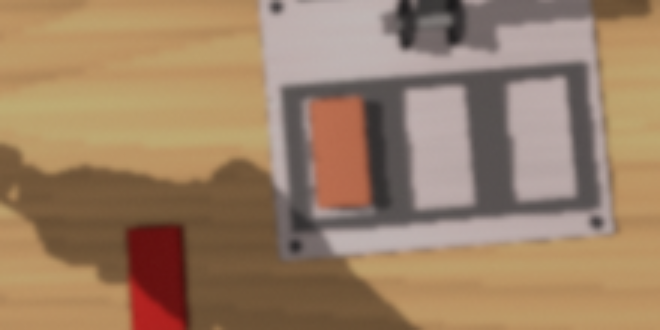

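Prop 2 lies squarely in lane 3, at (340,150) in the crop. Next, prop 1.

Emit:
{"op": "send_rows", "data": {
  "series": [
    {"ax": 0,"ay": 0,"az": 0,"dx": 2.1,"dy": -2.7,"dz": 4,"hand": 0},
    {"ax": 0,"ay": 0,"az": 0,"dx": 2.1,"dy": -2.7,"dz": 8,"hand": 0},
    {"ax": 0,"ay": 0,"az": 0,"dx": 2.1,"dy": -2.7,"dz": 11,"hand": 0},
    {"ax": 0,"ay": 0,"az": 0,"dx": 2.1,"dy": -2.7,"dz": 12,"hand": 0},
    {"ax": 0,"ay": 0,"az": 0,"dx": 2.1,"dy": -2.7,"dz": 12.8,"hand": 0},
    {"ax": 0,"ay": 0,"az": 0,"dx": 2.1,"dy": -2.7,"dz": 12.8,"hand": 0},
    {"ax": 0,"ay": 0,"az": 0,"dx": 2.1,"dy": -2.7,"dz": 12.8,"hand": 0}
  ]
}}

```text
clock: 9.2
eef_pos: [522.7, 377.6, 22.3]
tool_rot: [-3.139, -0.001, -0.69]
force: [0.5, 1.4, 0.9]
width: 85.5
gripper_force: 0.0
```

```bash
python3 d.py 522,375,8,-39.5
```

```text
t 9.2 pos [522.7 377.6  22.3] rpy [-179.9   -0.   -39.5] F [0.5 1.4 0.9] w 85.5 gf 0.0
522,375,8,-39.5 -> [0.11 0.25 1.43] a [-0.002 -0.001 -0.   ]
```

Emit:
{"op": "send_rows", "data": {
  "series": [
    {"ax": 0,"ay": 0,"az": 0,"dx": 0.1,"dy": 0.2,"dz": 1.3,"hand": 0},
    {"ax": 0,"ay": 0,"az": 0,"dx": 0.1,"dy": 0.2,"dz": 1.3,"hand": 0},
    {"ax": 0,"ay": 0,"az": 0,"dx": 0.1,"dy": 0.2,"dz": 1.3,"hand": 1},
    {"ax": 0,"ay": 0,"az": 0,"dx": 0.1,"dy": 0.2,"dz": 1.3,"hand": 1},
    {"ax": 0,"ay": 0,"az": 0,"dx": 0.1,"dy": 0.2,"dz": 1.3,"hand": 1},
    {"ax": 0,"ay": 0,"az": 0,"dx": 0.1,"dy": 0.2,"dz": 1.3,"hand": 1},
    {"ax": 0,"ay": 0,"az": 0,"dx": 0.1,"dy": 0.2,"dz": 1.3,"hand": 1},
    {"ax": 0,"ay": 0,"az": 0,"dx": 0.1,"dy": 0.2,"dz": 1.3,"hand": 1},
    {"ax": 0,"ay": 0,"az": 0,"dx": 0.1,"dy": 0.2,"dz": 1.3,"hand": 1}
  ]
}}

```text
clock: 10.1
eef_pos: [521.8, 375.7, 8.4]
tool_rot: [-3.14, -0.0, -0.689]
force: [0.5, 0.6, 4.9]
width: 39.3
gripper_force: 62.0
```

```bash
python3 d.py 522,375,120,-39.5 500,130,120,-10 509,-114.8,110,2.9
```

```text
t 10.1 pos [521.8 375.7   8.4] rpy [-179.9   -0.   -39.5] F [0.5 0.6 4.9] w 39.3 gf 62.0
522,375,120,-39.5 -> [  0.06   0.02 -11.16] a [-0.002 -0.     0.   ]
500,130,120,-10 -> [ 13.94  20.33 -11.19] a [-0.002 -0.001 -0.515]
509,-114.8,110,2.9 -> [ 30.2   38.65 -10.21] a [-0.002 -0.001 -0.74 ]
```

Emit:
{"op": "send_rows", "data": {
  "series": [
    {"ax": 0,"ay": 0,"az": 0,"dx": 0,"dy": 0,"dz": -4,"hand": 1},
    {"ax": 0,"ay": 0,"az": 0,"dx": 0,"dy": 0,"dz": -8,"hand": 1},
    {"ax": 0,"ay": 0,"az": 0,"dx": 0,"dy": 0,"dz": -11,"hand": 1},
    {"ax": 0,"ay": 0,"az": -0.1,"dx": 3,"dy": 4,"dz": -11,"hand": 1},
    {"ax": 0,"ay": 0,"az": -0.2,"dx": 5.5,"dy": 8,"dz": -11,"hand": 1},
    {"ax": 0,"ay": 0,"az": -0.3,"dx": 8,"dy": 12,"dz": -11,"hand": 1},
    {"ax": 0,"ay": 0,"az": -0.4,"dx": 11,"dy": 16,"dz": -11,"hand": 1},
    {"ax": 0,"ay": 0,"az": -0.51,"dx": 14,"dy": 20.3,"dz": -11,"hand": 1},
    {"ax": 0,"ay": 0,"az": -0.6,"dx": 17,"dy": 23.7,"dz": -11,"hand": 1},
    {"ax": 0,"ay": 0,"az": -0.7,"dx": 20,"dy": 27,"dz": -11,"hand": 1}
  ]
}}

```text
clock: 11.1
eef_pos: [502.2, 37.0, 117.2]
tool_rot: [3.141, 0.002, 0.014]
force: [1.1, -0.1, -2.4]
width: 39.2
gripper_force: 61.4
```

```bash
python3 d.py 509,-114.8,110,2.9  509,-114.8,65,2.9
```

```text
t 11.1 pos [502.2  37.  117.2] rpy [1.8e+02 1.0e-01 8.0e-01] F [ 1.1 -0.1 -2.4] w 39.2 gf 61.4
509,-114.8,110,2.9 -> [ 0.46 15.18  0.73] a [ 0.001  0.002 -0.036]
509,-114.8,65,2.9 -> [ 0.47 15.18  5.23] a [ 0.001  0.002 -0.036]
```

Emit:
{"op": "send_rows", "data": {
  "series": [
    {"ax": 0,"ay": 0,"az": -0.03,"dx": 0.4,"dy": 4,"dz": 0,"hand": 1},
    {"ax": 0,"ay": 0,"az": -0.03,"dx": 0.4,"dy": 8,"dz": 0,"hand": 1},
    {"ax": 0,"ay": 0,"az": -0.03,"dx": 0.4,"dy": 11,"dz": 0,"hand": 1},
    {"ax": 0,"ay": 0,"az": -0.03,"dx": 0.4,"dy": 13,"dz": 1,"hand": 1},
    {"ax": 0,"ay": 0,"az": -0.03,"dx": 0.4,"dy": 14,"dz": 3,"hand": 1},
    {"ax": 0,"ay": 0,"az": -0.03,"dx": 0.4,"dy": 14,"dz": 5,"hand": 1},
    {"ax": 0,"ay": 0,"az": -0.03,"dx": 0.4,"dy": 14,"dz": 5,"hand": 1},
    {"ax": 0,"ay": 0,"az": -0.03,"dx": 0.4,"dy": 14,"dz": 5,"hand": 1}
  ]
}}

```text
clock: 11.9
eef_pos: [508.5, -100.1, 67.4]
tool_rot: [-3.141, 0.002, 0.041]
force: [0.7, 0.5, -1.3]
width: 39.5
gripper_force: 61.3
```

```bash
python3 d.py 509.3,-115,18.5,2.9
```

```text
t 11.9 pos [ 508.5 -100.1   67.4] rpy [-1.8e+02  1.0e-01  2.4e+00] F [ 0.7  0.5 -1.3] w 39.5 gf 61.3
509.3,-115,18.5,2.9 -> [0.02 1.5  4.89] a [-0.001  0.002 -0.009]
```

Emit:
{"op": "send_rows", "data": {
  "series": [
    {"ax": 0,"ay": 0,"az": -0.01,"dx": 0,"dy": 1.5,"dz": 0,"hand": 1},
    {"ax": 0,"ay": 0,"az": -0.01,"dx": 0,"dy": 1.5,"dz": 1.5,"hand": 1},
    {"ax": 0,"ay": 0,"az": -0.01,"dx": 0,"dy": 1.5,"dz": 2.8,"hand": 1},
    {"ax": 0,"ay": 0,"az": -0.01,"dx": 0,"dy": 1.5,"dz": 3.2,"hand": 1},
    {"ax": 0,"ay": 0,"az": -0.01,"dx": 0,"dy": 1.5,"dz": 3.2,"hand": 1}
  ]
}}

```text
clock: 12.4
eef_pos: [509.6, -114.6, 35.4]
tool_rot: [-3.141, 0.001, 0.052]
force: [-0.7, 0.0, -2.3]
width: 39.2
gripper_force: 61.5
```

```bash
python3 d.py 509.3,-115,18.5,2.9
python3 - <<'E'
from m import *
save('wrist','w8.png')
E
```

```text
t 12.4 pos [ 509.6 -114.6   35.4] rpy [-1.8e+02  1.0e-01  3.0e+00] F [-0.7  0.  -2.3] w 39.2 gf 61.5
509.3,-115,18.5,2.9 -> [-0.03  0.04  1.69] a [-0.001  0.001  0.001]
```

View pics/w8.png

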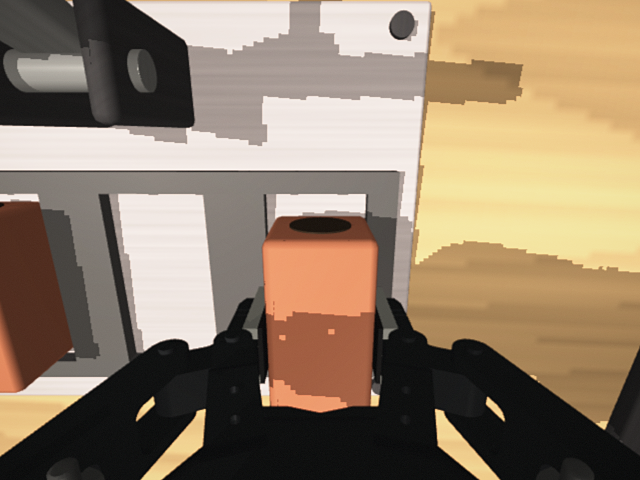

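Prop 1 is centred over lane 1 at (320,320); the pocket edges are at 266 and 366. Lower, release, lift.

Emit:
{"op": "send_rows", "data": {
  "series": [
    {"ax": 0,"ay": 0,"az": 0,"dx": 0,"dy": 0,"dz": 1,"hand": 1},
    {"ax": 0,"ay": 0,"az": 0,"dx": 0,"dy": 0,"dz": 1.7,"hand": 1},
    {"ax": 0,"ay": 0,"az": 0,"dx": 0,"dy": 0,"dz": 1.7,"hand": 1},
    {"ax": 0,"ay": 0,"az": 0,"dx": 0,"dy": 0,"dz": 1.7,"hand": 0.3},
    {"ax": 0,"ay": 0,"az": 0,"dx": 0,"dy": 0,"dz": 1.7,"hand": 0},
    {"ax": 0,"ay": 0,"az": 0,"dx": 0,"dy": 0,"dz": 1.7,"hand": 0},
    {"ax": 0,"ay": 0,"az": 0,"dx": 0,"dy": 0,"dz": -3,"hand": 0},
    {"ax": 0,"ay": 0,"az": 0,"dx": 0,"dy": 0,"dz": -8,"hand": 0},
    {"ax": 0,"ay": 0,"az": 0,"dx": 0,"dy": 0,"dz": -13,"hand": 0},
    {"ax": 0,"ay": 0,"az": 0,"dx": 0,"dy": 0,"dz": -18,"hand": 0}
  ]
}}

```text
clock: 13.45
eef_pos: [509.5, -115.4, 217.8]
tool_rot: [-3.142, -0.0, 0.051]
force: [1.4, -0.4, 1.1]
width: 85.1
gripper_force: 0.0
```

```bash
python3 d.py 560,-80,260,2.9 680,-30.5,260,2.9
```

```text
t 13.45 pos [ 509.5 -115.4  217.8] rpy [-180.    -0.     2.9] F [ 1.4 -0.4  1.1] w 85.1 gf 0.0
560,-80,260,2.9 -> [ 5.22 -3.28 -4.22] a [-0. -0.  0.]
680,-30.5,260,2.9 -> [17.45 -7.61 -4.22] a [-0. -0.  0.]
```

Emit:
{"op": "send_rows", "data": {
  "series": [
    {"ax": 0,"ay": 0,"az": 0,"dx": 2,"dy": -1,"dz": -4,"hand": 0},
    {"ax": 0,"ay": 0,"az": 0,"dx": 5,"dy": -3,"dz": -5,"hand": 0},
    {"ax": 0,"ay": 0,"az": 0,"dx": 8,"dy": -5,"dz": -5,"hand": 0},
    {"ax": 0,"ay": 0,"az": 0,"dx": 10,"dy": -7.6,"dz": -5,"hand": 0},
    {"ax": 0,"ay": 0,"az": 0,"dx": 10,"dy": -7.6,"dz": -5,"hand": 0},
    {"ax": 0,"ay": 0,"az": 0,"dx": 10,"dy": -7.6,"dz": -5,"hand": 0}
  ]
}}

```text
clock: 14.05
eef_pos: [605.6, -33.8, 265.4]
tool_rot: [3.141, 0.001, 0.052]
force: [0.2, 0.3, -0.3]
width: 85.4
gripper_force: 0.0
```

```bash
python3 - <<'E'
from m import *
g=save('wrist','w9.png'); T=save('top','t9.png'); S=save('side','s9.png')
rd=lambda g,roi=None:[c for lo,hi in(((0,190,50),(6,255,255)),((174,190,50),(179,255,255))) for c in blobs(g,lo,hi,60,roi)]
for n,q,roi in(('w',g,None),('t',T,(340,150,390,210)),('s',S,(295,165,340,205))):
    for c in rd(q,roi):
        print(n,cv2.minAreaRect(c),np.round(onz(q,*cv2.minAreaRect(c)[0],168),1))
print(proj(g,np.array([682,-30.5,169])))
E
python3 d.py 681,-30.5,240,2.9 681,-30.5,150,2.9
```

```text
w ((146.14352416992188, 329.39703369140625), (46.804683685302734, 45.97523498535156), 80.90972137451172) [524.9  95.6 168. ]
w ((317.0, 133.0), (90.0, 32.0), 90.0) [677.  -29.2 168. ]
s ((318.75, 183.75001525878906), (23.33452033996582, 8.485280990600586), 45.0) [677.9 -25.5 168. ]
[319.34665082 124.99701536]
t 14.2 pos [605.1 -36.  265.7] rpy [1.799e+02 1.000e-01 2.800e+00] F [-0.2 -0.5  0.2] w 85.5 gf 0.0
681,-30.5,240,2.9 -> [ 7.61 -0.18  2.56] a [ 0.001  0.001 -0.002]
681,-30.5,150,2.9 -> [ 7.61 -0.19 11.56] a [ 0.001  0.001 -0.002]
```

View pics/w9.png

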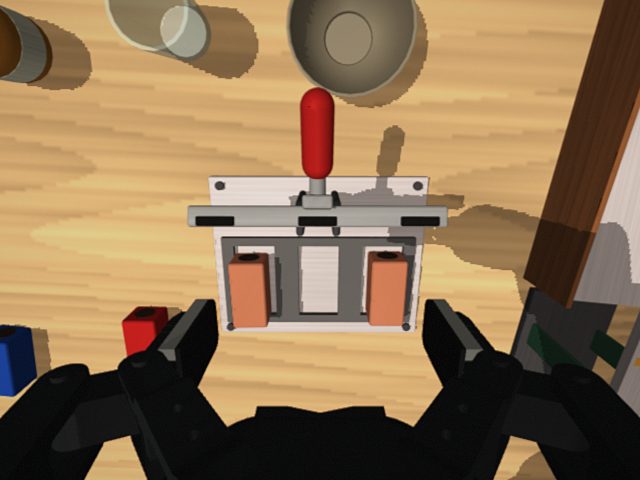

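Both props sit in lanes 3 (250,290) and 1 (387,290), and the grip is clear at (317,133). Now to the grip.

Emit:
{"op": "send_rows", "data": {
  "series": [
    {"ax": 0,"ay": 0,"az": 0,"dx": 4,"dy": -0.2,"dz": 0,"hand": 0},
    {"ax": 0,"ay": 0,"az": 0,"dx": 7.6,"dy": -0.2,"dz": 0,"hand": 0},
    {"ax": 0,"ay": 0,"az": 0,"dx": 7.6,"dy": -0.2,"dz": 3,"hand": 0},
    {"ax": 0,"ay": 0,"az": 0,"dx": 7.6,"dy": -0.2,"dz": 6,"hand": 0},
    {"ax": 0,"ay": 0,"az": 0,"dx": 7.6,"dy": -0.2,"dz": 9,"hand": 0},
    {"ax": 0,"ay": 0,"az": 0,"dx": 7.6,"dy": -0.2,"dz": 11,"hand": 0},
    {"ax": 0,"ay": 0,"az": 0,"dx": 7.6,"dy": -0.2,"dz": 11,"hand": 0},
    {"ax": 0,"ay": 0,"az": 0,"dx": 7.6,"dy": -0.2,"dz": 11,"hand": 0.4},
    {"ax": 0,"ay": 0,"az": 0,"dx": 7.6,"dy": -0.2,"dz": 11,"hand": 0.4}
  ]
}}

```text
clock: 15.1
eef_pos: [682.8, -29.1, 157.6]
tool_rot: [3.141, -0.003, 0.05]
force: [-0.1, -0.7, 0.3]
width: 58.7
gripper_force: 0.0
```

```bash
python3 d.py 682,-30,149,2.9
python3 - <<'E'
from m import *
save('wrist','w10.png')
E
```

```text
t 15.1 pos [682.8 -29.1 157.6] rpy [180.   -0.2   2.9] F [-0.1 -0.7  0.3] w 58.7 gf 0.0
682,-30,149,2.9 -> [-0.09  0.08  0.86] a [ 0.    -0.003 -0.001]
```

View pics/w10.png

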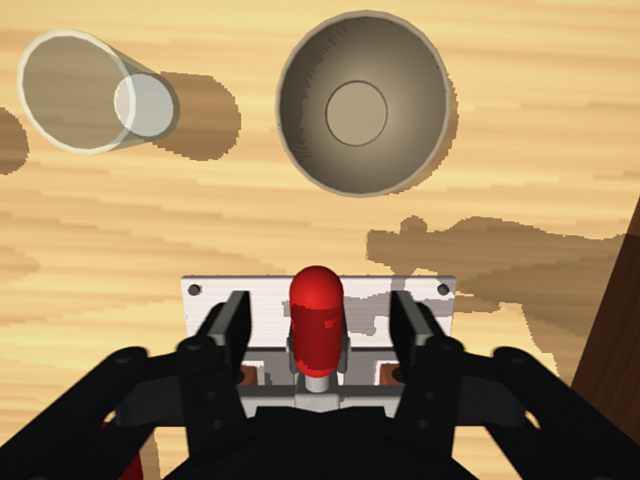

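The red grip stands centred between the pads at (317,320). Now a light pinch.

Emit:
{"op": "send_rows", "data": {
  "series": [
    {"ax": 0,"ay": 0,"az": 0,"dx": 0,"dy": 0.1,"dz": 0.8,"hand": 0.5},
    {"ax": 0,"ay": 0,"az": 0,"dx": 0,"dy": 0.1,"dz": 0.8,"hand": 0.6},
    {"ax": 0,"ay": 0,"az": 0,"dx": 0,"dy": 0.1,"dz": 0.8,"hand": 0.7},
    {"ax": 0,"ay": 0,"az": 0,"dx": 0,"dy": 0.1,"dz": 0.8,"hand": 0.75},
    {"ax": 0,"ay": 0,"az": 0,"dx": 0,"dy": 0.1,"dz": 0.8,"hand": 0.76},
    {"ax": 0,"ay": 0,"az": 0,"dx": 0,"dy": 0.1,"dz": 0.8,"hand": 0.76},
    {"ax": 0,"ay": 0,"az": 0,"dx": 0,"dy": 0.1,"dz": 0.8,"hand": 0.76}
  ]
}}

```text
clock: 15.85
eef_pos: [681.5, -27.7, 147.9]
tool_rot: [-3.139, 0.0, 0.052]
force: [-1.9, 5.0, 1.4]
width: 21.0
gripper_force: 28.0
```

```bash
cat > arc.py <<'E'
import sys
from h import *
from scipy.spatial.transform import Rotation as Ro
# arc rows relative to present grip angle: args = clamp angles (rad) now then targets
s=read_state(); R=Ro.from_euler('xyz',s['tool_rot']); e=np.array([np.cos(.0506),np.sin(.0506),0])
P=lambda a:140*(np.cos(.8971+a)*e+np.sin(.8971+a)*np.array([0,0,1]))
A=list(map(float,sys.argv[1:]))
print(s['eef_pos'].round(1),s['force'].round(1),s['width'],s['gripper_force'])
for a in A[1:]: print(a,(R.inv().apply(P(a)-P(A[0]))/10).round(2))
E
python3 arc.py 0 .15 .3 .45 .6 .75 .9 1.05 1.2 1.35 1.5 1.65 1.75 1.83
```

```text
[681.5 -27.7 147.9] [-1.9  5.   1.4] 20.98076699020043 28.03723007440567
0.15 [-1.73 -0.   -1.18]
0.3 [-3.62 -0.01 -2.09]
0.45 [-5.63 -0.01 -2.71]
0.6 [-7.7  -0.02 -3.02]
0.75 [-9.8  -0.02 -3.01]
0.9 [-11.88  -0.02  -2.7 ]
1.05 [-13.88  -0.02  -2.07]
1.2 [-15.77  -0.02  -1.16]
1.35 [-17.5   -0.02   0.03]
1.5 [-19.03  -0.02   1.46]
1.65 [-2.033e+01 -2.000e-02  3.110e+00]
1.75 [-2.106e+01 -2.000e-02  4.310e+00]
1.83 [-2.155e+01 -1.000e-02  5.310e+00]
```

Emit:
{"op": "send_rows", "data": {
  "series": [
    {"ax": 0,"ay": 0,"az": 0,"dx": -0.85,"dy": -0.1,"dz": -0.6,"hand": 0.76},
    {"ax": 0,"ay": 0,"az": 0,"dx": -1.75,"dy": -0.1,"dz": -1.2,"hand": 0.76},
    {"ax": 0,"ay": 0,"az": 0,"dx": -2.65,"dy": -0.1,"dz": -1.65,"hand": 0.76},
    {"ax": 0,"ay": 0,"az": 0,"dx": -3.6,"dy": -0.1,"dz": -2.1,"hand": 0.76},
    {"ax": 0,"ay": 0,"az": 0,"dx": -4.6,"dy": -0.1,"dz": -2.4,"hand": 0.76},
    {"ax": 0,"ay": 0,"az": 0,"dx": -5.6,"dy": -0.1,"dz": -2.7,"hand": 0.76},
    {"ax": 0,"ay": 0,"az": 0,"dx": -6.6,"dy": -0.1,"dz": -2.9,"hand": 0.76},
    {"ax": 0,"ay": 0,"az": 0,"dx": -7.7,"dy": -0.1,"dz": -3.0,"hand": 0.76},
    {"ax": 0,"ay": 0,"az": 0,"dx": -7.7,"dy": -0.1,"dz": -3.0,"hand": 0.76}
  ]
}}

```text
clock: 16.75
eef_pos: [602.7, -31.8, 178.3]
tool_rot: [-3.141, 0.001, 0.051]
force: [-0.3, 5.4, -3.3]
width: 20.9
gripper_force: 30.5
```

```bash
python3 arc.py 0.6 .75 .9 1.05 1.2 1.35 1.5 1.65 1.75 1.83;python3 - <<'E'
from m import *
S=save('side','s11.png');cv2.imwrite('pics/s11c.png',cv2.resize(S['pixels'][150:320,250:450][:,:,::-1],None,fx=3,fy=3))
E
```

```text
[602.7 -31.8 178.3] [-0.3  5.4 -3.3] 20.862483498605467 30.509030520915985
0.75 [-2.1  -0.    0.01]
0.9 [-4.17 -0.    0.32]
1.05 [-6.17 -0.    0.95]
1.2 [-8.06 -0.    1.87]
1.35 [-9.79 -0.    3.06]
1.5 [-11.32  -0.     4.49]
1.65 [-12.62  -0.     6.14]
1.75 [-13.34  -0.     7.34]
1.83 [-13.83  -0.     8.34]
```

View pics/s11c.png

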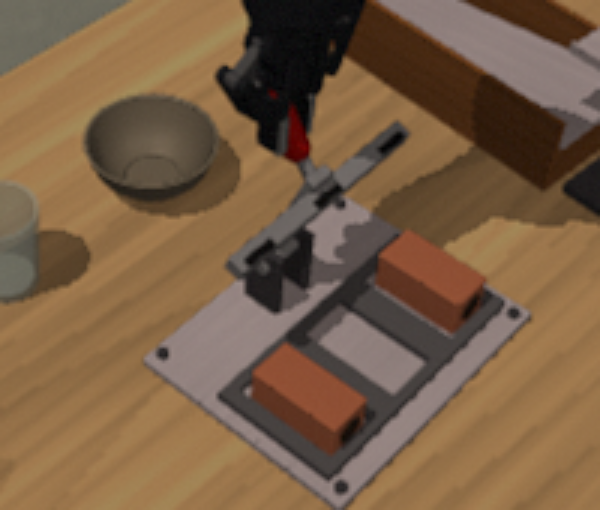

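The side crop shows the clamp being led up past upright, with the grip in the fingers at (290,130) and both props lying in the nest. I continue the arc.

Emit:
{"op": "send_rows", "data": {
  "series": [
    {"ax": 0,"ay": 0,"az": 0,"dx": -1,"dy": -0.05,"dz": 0,"hand": 0.76},
    {"ax": 0,"ay": 0,"az": 0,"dx": -2.1,"dy": -0.05,"dz": 0,"hand": 0.76},
    {"ax": 0,"ay": 0,"az": 0,"dx": -3.1,"dy": -0.05,"dz": 0.1,"hand": 0.76},
    {"ax": 0,"ay": 0,"az": 0,"dx": -4.2,"dy": -0.05,"dz": 0.3,"hand": 0.76},
    {"ax": 0,"ay": 0,"az": 0,"dx": -5.2,"dy": -0.05,"dz": 0.6,"hand": 0.76},
    {"ax": 0,"ay": 0,"az": 0,"dx": -6.2,"dy": -0.05,"dz": 0.95,"hand": 0.76},
    {"ax": 0,"ay": 0,"az": 0,"dx": -7.1,"dy": -0.05,"dz": 1.4,"hand": 0.76},
    {"ax": 0,"ay": 0,"az": 0,"dx": -8.05,"dy": -0.05,"dz": 1.9,"hand": 0.76},
    {"ax": 0,"ay": 0,"az": 0,"dx": -8.05,"dy": -0.05,"dz": 1.9,"hand": 0.76}
  ]
}}

```text
clock: 17.7
eef_pos: [522.3, -35.8, 158.8]
tool_rot: [-3.141, 0.001, 0.051]
force: [-1.3, 5.9, -3.5]
width: 21.0
gripper_force: 34.8
```

```bash
python3 arc.py 1.2 1.28 1.35 1.43 1.5 1.58 1.65 1.7 1.75 1.79 1.83
```

```text
[522.3 -35.8 158.8] [-1.3  5.9 -3.5] 20.96569850492897 34.79899764060974
1.28 [-0.94 -0.    0.6 ]
1.35 [-1.73 -0.    1.19]
1.43 [-2.57 -0.    1.93]
1.5 [-3.26 -0.    2.62]
1.58 [-3.98 -0.    3.48]
1.65 [-4.56 -0.    4.27]
1.7 [-4.94 -0.    4.86]
1.75 [-5.28 -0.    5.47]
1.79 [-5.54 -0.    5.97]
1.83 [-5.77 -0.    6.48]
```

Emit:
{"op": "send_rows", "data": {
  "series": [
    {"ax": 0,"ay": 0,"az": 0,"dx": -0.95,"dy": -0.05,"dz": 0.6,"hand": 0.76},
    {"ax": 0,"ay": 0,"az": 0,"dx": -1.7,"dy": -0.05,"dz": 1.2,"hand": 0.76},
    {"ax": 0,"ay": 0,"az": 0,"dx": -2.6,"dy": -0.05,"dz": 1.9,"hand": 0.76},
    {"ax": 0,"ay": 0,"az": 0,"dx": -3.3,"dy": -0.05,"dz": 2.6,"hand": 0.76},
    {"ax": 0,"ay": 0,"az": 0,"dx": -4,"dy": -0.05,"dz": 3.5,"hand": 0.76},
    {"ax": 0,"ay": 0,"az": 0,"dx": -4.6,"dy": -0.05,"dz": 4.3,"hand": 0.76},
    {"ax": 0,"ay": 0,"az": 0,"dx": -4.95,"dy": -0.05,"dz": 4.9,"hand": 0.76},
    {"ax": 0,"ay": 0,"az": 0,"dx": -5.3,"dy": -0.05,"dz": 5.5,"hand": 0.76},
    {"ax": 0,"ay": 0,"az": 0,"dx": -5.6,"dy": -0.05,"dz": 6.1,"hand": 0.76},
    {"ax": 0,"ay": 0,"az": 0,"dx": -5.75,"dy": -0.05,"dz": 6.4,"hand": 0.76}
  ]
}}

```text
clock: 18.7
eef_pos: [466.0, -38.7, 94.0]
tool_rot: [3.141, 0.002, 0.051]
force: [-2.4, 4.7, 0.1]
width: 21.4
gripper_force: 32.0
```

```bash
python3 arc.py 1.8 1.83
```

```text
[466.  -38.7  94. ] [-2.4  4.7  0.1] 21.438883677688988 31.969656944274902
1.83 [-0.17 -0.    0.38]
```

Emit:
{"op": "send_rows", "data": {
  "series": [
    {"ax": 0,"ay": 0,"az": 0,"dx": 0,"dy": 0,"dz": 0,"hand": 0.76},
    {"ax": 0,"ay": 0,"az": 0,"dx": 0,"dy": 0,"dz": 0,"hand": 0.5},
    {"ax": 0,"ay": 0,"az": 0,"dx": 0,"dy": 0,"dz": 0,"hand": 0.4},
    {"ax": 0,"ay": 0,"az": 0,"dx": 0,"dy": 0,"dz": 0,"hand": 0.4},
    {"ax": 0,"ay": 0,"az": 0,"dx": 0,"dy": 0,"dz": -3,"hand": 0.4},
    {"ax": 0,"ay": 0,"az": 0,"dx": 0,"dy": 0,"dz": -6,"hand": 0.4},
    {"ax": 0,"ay": 0,"az": 0,"dx": 0,"dy": 0,"dz": -8,"hand": 0.4},
    {"ax": 0,"ay": 0,"az": 0,"dx": 0,"dy": 0,"dz": -8,"hand": 0.4},
    {"ax": 0,"ay": 0,"az": 0,"dx": 0,"dy": 0,"dz": -8,"hand": 0.4},
    {"ax": 0,"ay": 0,"az": 0,"dx": 0,"dy": 0,"dz": -8,"hand": 0.4}
  ]
}}

```text
clock: 19.7
eef_pos: [466.4, -38.7, 174.1]
tool_rot: [3.142, 0.001, 0.051]
force: [0.6, -0.2, -1.2]
width: 51.1
gripper_force: 0.0
```

```bash
python3 d.py 466,-38.7,96,2.9
python3 - <<'E'
from m import *
S=save('side','s12.png');cv2.imwrite('pics/s12c.png',cv2.resize(S['pixels'][150:320,250:450][:,:,::-1],None,fx=3,fy=3))
E
```

```text
t 19.7 pos [466.4 -38.7 174.1] rpy [1.8e+02 1.0e-01 2.9e+00] F [ 0.6 -0.2 -1.2] w 51.1 gf 0.0
466,-38.7,96,2.9 -> [-0.03  0.    7.81] a [ 0.     0.001 -0.   ]
```

View pics/s12c.png

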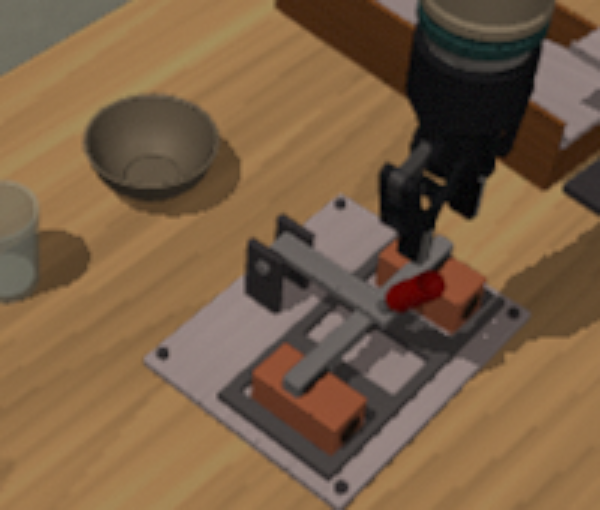

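The bar lies across both props, from (300,380) to (440,250), and the gripper is clear. Let it hold.

Emit:
{"op": "send_rows", "data": {
  "series": [
    {"ax": 0,"ay": 0,"az": 0,"dx": 0,"dy": 0,"dz": 0,"hand": 0.4},
    {"ax": 0,"ay": 0,"az": 0,"dx": 0,"dy": 0,"dz": 0,"hand": 0.4},
    {"ax": 0,"ay": 0,"az": 0,"dx": 0,"dy": 0,"dz": 0,"hand": 0.4},
    {"ax": 0,"ay": 0,"az": 0,"dx": 0,"dy": 0,"dz": 0,"hand": 0.4},
    {"ax": 0,"ay": 0,"az": 0,"dx": 0,"dy": 0,"dz": 0,"hand": 0.4},
    {"ax": 0,"ay": 0,"az": 0,"dx": 0,"dy": 0,"dz": 0,"hand": 0.4},
    {"ax": 0,"ay": 0,"az": 0,"dx": 0,"dy": 0,"dz": 0,"hand": 0.4},
    {"ax": 0,"ay": 0,"az": 0,"dx": 0,"dy": 0,"dz": 0,"hand": 0.4},
    {"ax": 0,"ay": 0,"az": 0,"dx": 0,"dy": 0,"dz": 0,"hand": 0.4},
    {"ax": 0,"ay": 0,"az": 0,"dx": 0,"dy": 0,"dz": 0,"hand": 0.4}
  ]
}}

```text
clock: 20.75
eef_pos: [467.0, -38.5, 174.8]
tool_rot: [3.142, -0.0, 0.051]
force: [-0.5, -0.4, -0.7]
width: 51.3
gripper_force: 0.0
```

Emit:
{"op": "send_rows", "data": {
  "series": [
    {"ax": 0,"ay": 0,"az": 0,"dx": 0,"dy": 0,"dz": 0,"hand": 0.4},
    {"ax": 0,"ay": 0,"az": 0,"dx": 0,"dy": 0,"dz": 0,"hand": 0.4},
    {"ax": 0,"ay": 0,"az": 0,"dx": 0,"dy": 0,"dz": 0,"hand": 0.4},
    {"ax": 0,"ay": 0,"az": 0,"dx": 0,"dy": 0,"dz": 0,"hand": 0.4},
    {"ax": 0,"ay": 0,"az": 0,"dx": 0,"dy": 0,"dz": 0,"hand": 0.4},
    {"ax": 0,"ay": 0,"az": 0,"dx": 0,"dy": 0,"dz": 0,"hand": 0.4},
    {"ax": 0,"ay": 0,"az": 0,"dx": 0,"dy": 0,"dz": 0,"hand": 0.4},
    {"ax": 0,"ay": 0,"az": 0,"dx": 0,"dy": 0,"dz": 0,"hand": 0.4},
    {"ax": 0,"ay": 0,"az": 0,"dx": 0,"dy": 0,"dz": 0,"hand": 0.4},
    {"ax": 0,"ay": 0,"az": 0,"dx": 0,"dy": 0,"dz": 0,"hand": 0.4}
  ]
}}

```text
clock: 21.75
eef_pos: [467.0, -38.5, 174.8]
tool_rot: [-3.142, 0.0, 0.051]
force: [-0.0, 0.4, 0.5]
width: 51.3
gripper_force: 0.0
```

Emit:
{"op": "send_rows", "data": {
  "series": [
    {"ax": 0,"ay": 0,"az": 0,"dx": 0,"dy": 0,"dz": 3,"hand": 0.4},
    {"ax": 0,"ay": 0,"az": 0,"dx": 0,"dy": 0,"dz": 6,"hand": 0.4},
    {"ax": 0,"ay": 0,"az": 0,"dx": 0,"dy": 0,"dz": 8,"hand": 0.4},
    {"ax": 0,"ay": 0,"az": 0,"dx": 0,"dy": 0,"dz": 8,"hand": 0.4},
    {"ax": 0,"ay": 0,"az": 0,"dx": 0,"dy": 0,"dz": 8,"hand": 0.6},
    {"ax": 0,"ay": 0,"az": 0,"dx": 0,"dy": 0,"dz": 8,"hand": 0.7},
    {"ax": 0,"ay": 0,"az": 0,"dx": 0,"dy": 0,"dz": 8,"hand": 0.76},
    {"ax": 0,"ay": 0,"az": 0,"dx": 0,"dy": 0,"dz": 8,"hand": 0.76},
    {"ax": 0,"ay": 0,"az": 0,"dx": 0,"dy": 0,"dz": 8,"hand": 0.76}
  ]
}}

```text
clock: 22.65
eef_pos: [467.9, -38.5, 95.9]
tool_rot: [3.141, -0.003, 0.051]
force: [-0.4, -0.0, 8.4]
width: 21.1
gripper_force: 30.2
```

```bash
python3 arc.py 1.83 1.75 1.68 1.6 1.53 1.45 1.38 1.3 1.23 1.15 1.08
```

```text
[467.9 -38.5  95.9] [-0.4 -0.   8.4] 21.070080592058524 30.228946208953857
1.75 [ 0.49  0.   -1.  ]
1.68 [ 0.99  0.   -1.85]
1.6 [ 1.63  0.   -2.77]
1.53 [ 2.25  0.   -3.53]
1.45 [ 3.02  0.   -4.34]
1.38 [ 3.74  0.   -5.  ]
1.3 [ 4.62  0.   -5.69]
1.23 [ 5.44  0.   -6.24]
1.15 [ 6.41  0.   -6.79]
1.08 [ 7.3  0.  -7.2]
```

Emit:
{"op": "send_rows", "data": {
  "series": [
    {"ax": 0,"ay": 0,"az": 0,"dx": 0.5,"dy": 0,"dz": -1,"hand": 0.76},
    {"ax": 0,"ay": 0,"az": 0,"dx": 1,"dy": 0,"dz": -1.85,"hand": 0.76},
    {"ax": 0,"ay": 0,"az": 0,"dx": 1.6,"dy": 0,"dz": -2.75,"hand": 0.76},
    {"ax": 0,"ay": 0,"az": 0,"dx": 2.25,"dy": 0,"dz": -3.5,"hand": 0.76},
    {"ax": 0,"ay": 0,"az": 0,"dx": 3,"dy": 0,"dz": -4.3,"hand": 0.76},
    {"ax": 0,"ay": 0,"az": 0,"dx": 3.75,"dy": 0,"dz": -5,"hand": 0.76},
    {"ax": 0,"ay": 0,"az": 0,"dx": 4.6,"dy": 0,"dz": -5.7,"hand": 0.76},
    {"ax": 0,"ay": 0,"az": 0,"dx": 5.45,"dy": 0,"dz": -6.25,"hand": 0.76},
    {"ax": 0,"ay": 0,"az": 0,"dx": 6.4,"dy": 0,"dz": -6.8,"hand": 0.76},
    {"ax": 0,"ay": 0,"az": 0,"dx": 7.3,"dy": 0,"dz": -7.2,"hand": 0.76}
  ]
}}

```text
clock: 23.65
eef_pos: [539.4, -34.9, 167.4]
tool_rot: [3.141, 0.002, 0.051]
force: [-5.2, -1.1, -2.0]
width: 21.3
gripper_force: 29.4
```

```bash
python3 arc.py 1.09 1 0.92 .85 .77 .7 .62 .55 .47 .4
```

```text
[539.4 -34.9 167.4] [-5.2 -1.1 -2. ] 21.271273351376514 29.364918172359467
1.0 [ 1.17  0.   -0.46]
0.92 [ 2.25  0.   -0.78]
0.85 [ 3.2   0.   -0.99]
0.77 [ 4.31  0.   -1.14]
0.7 [ 5.29  0.   -1.2 ]
0.62 [ 6.41  0.   -1.19]
0.55 [ 7.39  0.   -1.11]
0.47 [ 8.49  0.   -0.93]
0.4 [ 9.44  0.   -0.7 ]
```

Emit:
{"op": "send_rows", "data": {
  "series": [
    {"ax": 0,"ay": 0,"az": 0,"dx": 1.2,"dy": 0,"dz": -0.45,"hand": 0.76},
    {"ax": 0,"ay": 0,"az": 0,"dx": 2.25,"dy": 0,"dz": -0.8,"hand": 0.76},
    {"ax": 0,"ay": 0,"az": 0,"dx": 3.2,"dy": 0,"dz": -1,"hand": 0.76},
    {"ax": 0,"ay": 0,"az": 0,"dx": 4.3,"dy": 0,"dz": -1.15,"hand": 0.76},
    {"ax": 0,"ay": 0,"az": 0,"dx": 5.3,"dy": 0,"dz": -1.2,"hand": 0.76},
    {"ax": 0,"ay": 0,"az": 0,"dx": 6.4,"dy": 0,"dz": -1.2,"hand": 0.76},
    {"ax": 0,"ay": 0,"az": 0,"dx": 7.4,"dy": 0,"dz": -1.1,"hand": 0.76},
    {"ax": 0,"ay": 0,"az": 0,"dx": 8.5,"dy": 0,"dz": -0.9,"hand": 0.76},
    {"ax": 0,"ay": 0,"az": 0,"dx": 9.4,"dy": 0,"dz": -0.7,"hand": 0.76}
  ]
}}

```text
clock: 24.55
eef_pos: [636.3, -30.0, 174.6]
tool_rot: [3.141, -0.004, 0.051]
force: [-0.7, -0.2, 2.7]
width: 20.9
gripper_force: 25.5
```

```bash
python3 arc.py 0.41 .34 .27 .2 .13 .06 0.0
```

```text
[636.3 -30.  174.6] [-0.7 -0.2  2.7] 20.92242344331187 25.460356771945953
0.34 [0.94 0.   0.29]
0.27 [1.85 0.   0.65]
0.2 [2.73 0.   1.07]
0.13 [3.59 0.   1.55]
0.06 [4.41 0.   2.09]
0.0 [5.07 0.   2.59]
```

Emit:
{"op": "send_rows", "data": {
  "series": [
    {"ax": 0,"ay": 0,"az": 0,"dx": 0.9,"dy": 0,"dz": 0.35,"hand": 0.76},
    {"ax": 0,"ay": 0,"az": 0,"dx": 1.8,"dy": 0,"dz": 0.75,"hand": 0.76},
    {"ax": 0,"ay": 0,"az": 0,"dx": 2.7,"dy": 0,"dz": 1.2,"hand": 0.76},
    {"ax": 0,"ay": 0,"az": 0,"dx": 3.5,"dy": 0,"dz": 1.75,"hand": 0.76},
    {"ax": 0,"ay": 0,"az": 0,"dx": 4.1,"dy": 0,"dz": 2.25,"hand": 0.76},
    {"ax": 0,"ay": 0,"az": 0,"dx": 4.5,"dy": 0,"dz": 2.6,"hand": 0.76},
    {"ax": 0,"ay": 0,"az": 0,"dx": 4.5,"dy": 0,"dz": 2.6,"hand": 0.76}
  ]
}}

```text
clock: 25.25
eef_pos: [684.0, -27.5, 149.4]
tool_rot: [3.141, -0.01, 0.051]
force: [4.1, -1.2, 5.2]
width: 21.0
gripper_force: 27.6
```

Emit:
{"op": "send_rows", "data": {
  "series": [
    {"ax": 0,"ay": 0,"az": 0,"dx": 0,"dy": 0,"dz": 0,"hand": 0.5},
    {"ax": 0,"ay": 0,"az": 0,"dx": 0,"dy": 0,"dz": 0,"hand": 0.2},
    {"ax": 0,"ay": 0,"az": 0,"dx": 0,"dy": 0,"dz": 0,"hand": 0},
    {"ax": 0,"ay": 0,"az": 0,"dx": 0,"dy": 0,"dz": 0,"hand": 0},
    {"ax": 0,"ay": 0,"az": 0,"dx": 0,"dy": 0,"dz": -5,"hand": 0},
    {"ax": 0,"ay": 0,"az": 0,"dx": 0,"dy": 0,"dz": -9,"hand": 0},
    {"ax": 0,"ay": 0,"az": 0,"dx": -4,"dy": 0,"dz": -12,"hand": 0},
    {"ax": 0,"ay": 0,"az": 0,"dx": -9,"dy": 0,"dz": -12,"hand": 0},
    {"ax": 0,"ay": 0,"az": 0,"dx": -9,"dy": 0,"dz": -12,"hand": 0},
    {"ax": 0,"ay": 0,"az": 0,"dx": -9,"dy": 0,"dz": -12,"hand": 0}
  ]
}}

```text
clock: 26.25
eef_pos: [587.6, -32.5, 268.1]
tool_rot: [3.141, 0.0, 0.051]
force: [0.5, 0.0, 0.3]
width: 85.3
gripper_force: 0.0
```

```bash
python3 d.py 560,-80,260,2.9 509.3,-115,200,2.9
python3 - <<'E'
from m import *
g=save('wrist','w13.png')
for c in blobs(g,(0,190,50),(6,255,255),200)+blobs(g,(174,190,50),(179,255,255),200):
    print('red',cv2.minAreaRect(c)[0],np.round(onz(g,*cv2.minAreaRect(c)[0],168),1))
[print(p) for p in props(g,400,50)]
# chute axis: yellow mark and box outline from top0
T=dict(np.load('pics/top0.npz'))
c=max(blobs(T,(18,150,120),(32,255,255),10,(505,255,555,285)),key=cv2.contourArea)
w1=dict(np.load('pics/w1.npz'))
for c in blobs(w1,(18,140,60),(32,255,255),60,(300,40,520,170)):
    w=np.array([onz(w1,*p,129)[:2] for p in c[:,0,:].astype(float)],np.float32); print('mark',cv2.minAreaRect(w))
E
```

```text
t 26.25 pos [587.6 -32.5 268.1] rpy [180.    0.    2.9] F [0.5 0.  0.3] w 85.3 gf 0.0
560,-80,260,2.9 -> [-3.    4.61  0.82] a [0. 0. 0.]
509.3,-115,200,2.9 -> [-8.24  7.84  6.82] a [0. 0. 0.]
red (147.9729766845703, 321.8378601074219) [512.3  96.4 168. ]
red (319.5, 103.0) [677.6 -28.8 168. ]
(503.6, 38.8, 'size', 88.4, 44.7, 'yaw', 3.5, 'px', (250.6534423828125, 274.608642578125))
(514.1, -112.9, 'size', 86.9, 44.4, 'yaw', 2.8, 'px', (388.757568359375, 272.5763854980469))
(646.1, -298.9, 'size', 280.7, 62.3, 'yaw', -2.7, 'px', (593.7083740234375, 141.88491821289062))
mark ((489.44879150390625, -355.8272399902344), (55.02451705932617, 6.004164218902588), 87.01388549804688)
```

The clamp is back fully open: its grip sits at the same place as at the start (677.6, -28.8). Picking up prop 1 from lane 1.

Emit:
{"op": "send_rows", "data": {
  "series": [
    {"ax": 0,"ay": 0,"az": 0,"dx": -3,"dy": 4.6,"dz": 0,"hand": 0},
    {"ax": 0,"ay": 0,"az": 0,"dx": -8,"dy": 7.8,"dz": 1,"hand": 0},
    {"ax": 0,"ay": 0,"az": 0,"dx": -8.2,"dy": 7.8,"dz": 5,"hand": 0},
    {"ax": 0,"ay": 0,"az": 0,"dx": -8.2,"dy": 7.8,"dz": 10,"hand": 0},
    {"ax": 0,"ay": 0,"az": 0,"dx": -8.2,"dy": 7.8,"dz": 15,"hand": 0},
    {"ax": 0,"ay": 0,"az": 0,"dx": -8.2,"dy": 7.8,"dz": 19,"hand": 0},
    {"ax": 0,"ay": 0,"az": 0,"dx": -8.2,"dy": 7.8,"dz": 22,"hand": 0},
    {"ax": 0,"ay": 0,"az": 0,"dx": -8.2,"dy": 7.8,"dz": 23,"hand": 0},
    {"ax": 0,"ay": 0,"az": 0,"dx": -8.2,"dy": 7.8,"dz": 23,"hand": 0},
    {"ax": 0,"ay": 0,"az": 0,"dx": -8.2,"dy": 7.8,"dz": 23,"hand": 0}
  ]
}}

```text
clock: 27.3
eef_pos: [512.6, -114.4, 38.6]
tool_rot: [3.141, -0.002, 0.051]
force: [-0.2, -0.1, 0.6]
width: 85.3
gripper_force: 0.0
```

```bash
python3 d.py 509.3,-115,19,2.9
```

```text
t 27.3 pos [ 512.6 -114.4   38.6] rpy [ 1.8e+02 -1.0e-01  2.9e+00] F [-0.2 -0.1  0.6] w 85.3 gf 0.0
509.3,-115,19,2.9 -> [-0.33  0.04  1.96] a [ 0.    -0.002  0.   ]
```

Emit:
{"op": "send_rows", "data": {
  "series": [
    {"ax": 0,"ay": 0,"az": 0,"dx": -0.3,"dy": 0,"dz": 1,"hand": 0},
    {"ax": 0,"ay": 0,"az": 0,"dx": -0.3,"dy": 0,"dz": 1.9,"hand": 0},
    {"ax": 0,"ay": 0,"az": 0,"dx": -0.3,"dy": 0,"dz": 1.9,"hand": 0},
    {"ax": 0,"ay": 0,"az": 0,"dx": -0.3,"dy": 0,"dz": 1.9,"hand": 1},
    {"ax": 0,"ay": 0,"az": 0,"dx": -0.3,"dy": 0,"dz": 1.9,"hand": 1},
    {"ax": 0,"ay": 0,"az": 0,"dx": -0.3,"dy": 0,"dz": 1.9,"hand": 1},
    {"ax": 0,"ay": 0,"az": 0,"dx": -0.3,"dy": 0,"dz": 1.9,"hand": 1},
    {"ax": 0,"ay": 0,"az": 0,"dx": -0.3,"dy": 0,"dz": 1.9,"hand": 1},
    {"ax": 0,"ay": 0,"az": 0,"dx": -0.3,"dy": 0,"dz": 1.9,"hand": 1}
  ]
}}

```text
clock: 28.2
eef_pos: [508.3, -114.6, 19.3]
tool_rot: [3.141, -0.001, 0.051]
force: [-1.0, 0.1, 4.9]
width: 39.3
gripper_force: 61.3
```

```bash
python3 d.py 505,-115,220,-2.7 430,-355,220,-2.7
```

```text
t 28.2 pos [ 508.3 -114.6   19.3] rpy [ 1.8e+02 -1.0e-01  2.9e+00] F [-1.   0.1  4.9] w 39.3 gf 61.3
505,-115,220,-2.7 -> [ -0.31   0.03 -20.08] a [ 0.    -0.001  0.098]
430,-355,220,-2.7 -> [ -9.02  23.62 -20.08] a [ 0.    -0.001  0.098]
```

Emit:
{"op": "send_rows", "data": {
  "series": [
    {"ax": 0,"ay": 0,"az": 0,"dx": 0,"dy": 0,"dz": -4,"hand": 1},
    {"ax": 0,"ay": 0,"az": 0,"dx": 0,"dy": 0,"dz": -9,"hand": 1},
    {"ax": 0,"ay": 0,"az": 0,"dx": 0,"dy": 0,"dz": -14,"hand": 1},
    {"ax": 0,"ay": 0,"az": 0,"dx": 0,"dy": 0,"dz": -18,"hand": 1},
    {"ax": 0,"ay": 0,"az": 0.05,"dx": -2,"dy": 4,"dz": -20,"hand": 1},
    {"ax": 0,"ay": 0,"az": 0.1,"dx": -3.5,"dy": 8,"dz": -20,"hand": 1},
    {"ax": 0,"ay": 0,"az": 0.1,"dx": -5,"dy": 12,"dz": -20,"hand": 1},
    {"ax": 0,"ay": 0,"az": 0.1,"dx": -6.5,"dy": 16,"dz": -20,"hand": 1},
    {"ax": 0,"ay": 0,"az": 0.1,"dx": -8,"dy": 20,"dz": -20,"hand": 1},
    {"ax": 0,"ay": 0,"az": 0.1,"dx": -9,"dy": 23,"dz": -20,"hand": 1}
  ]
}}

```text
clock: 29.2
eef_pos: [427.4, -351.6, 218.2]
tool_rot: [3.141, 0.002, -0.052]
force: [-0.3, 0.0, -2.2]
width: 38.8
gripper_force: 61.5
```

Emit:
{"op": "send_rows", "data": {
  "series": [
    {"ax": 0,"ay": 0,"az": 0,"dx": 0,"dy": 0,"dz": 0,"hand": 1},
    {"ax": 0,"ay": 0,"az": 0,"dx": 0,"dy": 0,"dz": 0,"hand": 1}
  ]
}}

```text
clock: 29.4
eef_pos: [428.8, -349.0, 218.1]
tool_rot: [-3.14, 0.001, -0.051]
force: [0.8, 0.5, -3.1]
width: 39.1
gripper_force: 61.4
```

```bash
python3 d.py 489,-358,160,-2.7
python3 - <<'E'
from m import *
g=save('wrist','w14.png')
for c in blobs(g,(18,140,60),(32,255,255),60):
    w=np.array([onz(g,*p,129)[:2] for p in c[:,0,:].astype(float)],np.float32); print('mark',cv2.minAreaRect(w),cv2.minAreaRect(c)[0])
E
```

```text
t 29.4 pos [ 428.8 -349.   218.1] rpy [-1.799e+02  1.000e-01 -2.900e+00] F [ 0.8  0.5 -3.1] w 39.1 gf 61.4
489,-358,160,-2.7 -> [6.06 0.6  5.8 ] a [-0.001  0.001 -0.004]
mark ((488.3056945800781, -359.16864013671875), (58.14766311645508, 7.454296588897705), 87.02703857421875) (329.5, 152.0)
```

View pics/w14.png

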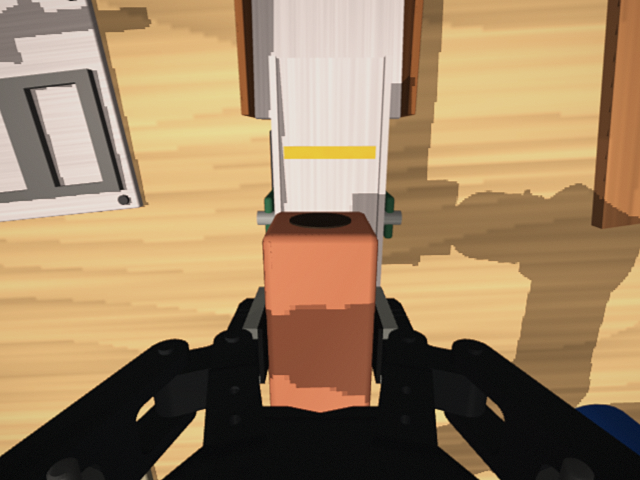

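The tray lies straight ahead, with the mark at (330,152), parallel to the held prop. No more pictures after this; from here I work on numbers.

Emit:
{"op": "send_rows", "data": {
  "series": [
    {"ax": 0,"ay": 0,"az": 0,"dx": 0,"dy": 0.7,"dz": 2,"hand": 1},
    {"ax": 0,"ay": 0,"az": 0,"dx": 2,"dy": 0.7,"dz": 4,"hand": 1},
    {"ax": 0,"ay": 0,"az": 0,"dx": 4,"dy": 0.7,"dz": 5,"hand": 1},
    {"ax": 0,"ay": 0,"az": 0,"dx": 5.5,"dy": 0.7,"dz": 5.6,"hand": 1},
    {"ax": 0,"ay": 0,"az": 0,"dx": 6,"dy": 0.7,"dz": 5.6,"hand": 1},
    {"ax": 0,"ay": 0,"az": 0,"dx": 6,"dy": 0.7,"dz": 5.6,"hand": 1},
    {"ax": 0,"ay": 0,"az": 0,"dx": 6,"dy": 0.7,"dz": 5.6,"hand": 1}
  ]
}}

```text
clock: 30.15
eef_pos: [488.8, -358.2, 163.1]
tool_rot: [3.142, 0.001, -0.049]
force: [-0.6, -0.4, -1.9]
width: 39.0
gripper_force: 61.5
```

```bash
python3 d.py 489,-359,140,-2.9
```

```text
t 30.15 pos [ 488.8 -358.2  163.1] rpy [180.    0.   -2.8] F [-0.6 -0.4 -1.9] w 39.0 gf 61.5
489,-359,140,-2.9 -> [0.03 0.08 2.31] a [0.    0.001 0.002]
```

Emit:
{"op": "send_rows", "data": {
  "series": [
    {"ax": 0,"ay": 0,"az": 0,"dx": 0,"dy": 0.1,"dz": 1.2,"hand": 1},
    {"ax": 0,"ay": 0,"az": 0,"dx": 0,"dy": 0.1,"dz": 2,"hand": 1},
    {"ax": 0,"ay": 0,"az": 0,"dx": 0,"dy": 0.1,"dz": 2.3,"hand": 1},
    {"ax": 0,"ay": 0,"az": 0,"dx": 0,"dy": 0.1,"dz": 2.3,"hand": 1},
    {"ax": 0,"ay": 0,"az": 0,"dx": 0,"dy": 0.1,"dz": 2.3,"hand": 1}
  ]
}}

```text
clock: 30.65
eef_pos: [489.2, -359.8, 139.7]
tool_rot: [-3.141, 0.0, -0.049]
force: [-0.6, -0.6, -2.1]
width: 39.4
gripper_force: 61.6
```

Emit:
{"op": "send_rows", "data": {
  "series": [
    {"ax": 0,"ay": 0,"az": 0,"dx": 0,"dy": 0,"dz": 0,"hand": 0},
    {"ax": 0,"ay": 0,"az": 0,"dx": 0,"dy": 0,"dz": 0,"hand": 0},
    {"ax": 0,"ay": 0,"az": 0,"dx": 0,"dy": 0,"dz": 0,"hand": 0},
    {"ax": 0,"ay": 0,"az": 0,"dx": 0,"dy": 0,"dz": 0,"hand": 0},
    {"ax": 0,"ay": 0,"az": 0,"dx": 0,"dy": 0,"dz": 0,"hand": 0},
    {"ax": 0,"ay": 0,"az": 0,"dx": 0,"dy": 0,"dz": 0,"hand": 0},
    {"ax": 0,"ay": 0,"az": 0,"dx": 0,"dy": 0,"dz": -4,"hand": 0},
    {"ax": 0,"ay": 0,"az": 0,"dx": 0,"dy": 0,"dz": -8,"hand": 0},
    {"ax": 0,"ay": 0,"az": 0,"dx": 0,"dy": 0,"dz": -8,"hand": 0}
  ]
}}

```text
clock: 31.55
eef_pos: [492.4, -361.7, 225.3]
tool_rot: [3.136, -0.009, -0.049]
force: [1.2, -0.0, 0.8]
width: 85.2
gripper_force: 0.0
```

```bash
python3 d.py 440,-350,230,-2.9 500,-150,230,2.9 501.5,37,230,2.9
python3 - <<'E'
from m import *
for n in('top','wrist'):
    g=save(n,n+'15.png'); 
    for c in blobs(g,(2,110,100),(10,175,255),100): print(n,cv2.minAreaRect(c),np.round(onz(g,*cv2.minAreaRect(c)[0],45),0))
    for c in blobs(g,(18,140,60),(32,255,255),15): print(n,'yel',cv2.minAreaRect(c)[0])
E
```

```text
t 31.55 pos [ 492.4 -361.7  225.3] rpy [179.7  -0.5  -2.8] F [ 1.2 -0.   0.8] w 85.2 gf 0.0
440,-350,230,-2.9 -> [-5.29 -0.91 -0.52] a [ 0.006 -0.009  0.001]
500,-150,230,2.9 -> [ -0.29 -21.18  -0.59] a [ 0.006 -0.009 -0.1  ]
501.5,37,230,2.9 -> [ -1.06 -39.86  -0.7 ] a [ 0.006 -0.009 -0.1  ]
top ((330.4950866699219, 273.4505310058594), (35.82134246826172, 18.010173797607422), 84.2894058227539) [496.  41.  45.]
top ((514.6021728515625, 127.11709594726562), (34.188655853271484, 18.064373016357422), 82.56858825683594) [ 809. -380.   45.]
top yel (215.5, 162.0)
wrist yel (316.0, 244.0)
```

Prop 1 slid to the far end of the box (809, -380). Now prop 2.

Emit:
{"op": "send_rows", "data": {
  "series": [
    {"ax": 0,"ay": 0,"az": 0,"dx": 0,"dy": -4,"dz": 0,"hand": 0},
    {"ax": 0,"ay": 0,"az": 0,"dx": 0,"dy": -8,"dz": 0,"hand": 0},
    {"ax": 0,"ay": 0,"az": 0,"dx": 0,"dy": -12,"dz": 0,"hand": 0},
    {"ax": 0,"ay": 0,"az": -0.05,"dx": 0,"dy": -17,"dz": 0,"hand": 0},
    {"ax": 0,"ay": 0,"az": -0.1,"dx": -0.5,"dy": -22,"dz": 0,"hand": 0},
    {"ax": 0,"ay": 0,"az": -0.1,"dx": -1,"dy": -27,"dz": 0,"hand": 0},
    {"ax": 0,"ay": 0,"az": -0.1,"dx": -1,"dy": -32,"dz": 0,"hand": 0},
    {"ax": 0,"ay": 0,"az": -0.1,"dx": -1,"dy": -36,"dz": 0,"hand": 0},
    {"ax": 0,"ay": 0,"az": -0.1,"dx": -1,"dy": -39.5,"dz": 0,"hand": 0},
    {"ax": 0,"ay": 0,"az": -0.1,"dx": -1,"dy": -39.5,"dz": 2,"hand": 0}
  ]
}}

```text
clock: 32.65
eef_pos: [499.7, 42.0, 200.3]
tool_rot: [-3.138, -0.004, 0.06]
force: [0.8, 0.2, -0.4]
width: 85.3
gripper_force: 0.0
```

Emit:
{"op": "send_rows", "data": {
  "series": [
    {"ax": 0,"ay": 0,"az": 0,"dx": 0,"dy": 0,"dz": 0,"hand": 0},
    {"ax": 0,"ay": 0,"az": 0,"dx": 0,"dy": 0,"dz": 0,"hand": 0}
  ]
}}

```text
clock: 32.85
eef_pos: [497.6, 34.4, 198.8]
tool_rot: [3.141, 0.003, 0.05]
force: [0.4, -0.9, 1.0]
width: 86.0
gripper_force: 0.0
```

```bash
python3 d.py 502,37,80,2.9 502,37,19,2.9
python3 - <<'E'
from m import *
g=save('wrist','w16.png'); [print(p) for p in props(g,400,50)]
E
```

```text
t 32.85 pos [497.6  34.4 198.8] rpy [180.    0.2   2.9] F [ 0.4 -0.9  1. ] w 86.0 gf 0.0
502,37,80,2.9 -> [ 0.49 -0.24 11.88] a [ 0.001  0.003 -0.001]
502,37,19,2.9 -> [ 0.51 -0.25 17.98] a [ 0.001  0.003 -0.001]
(499.1, 41.5, 'size', 81.3, 39.7, 'yaw', 3.8, 'px', (309.9584655761719, 216.3426513671875))
```

Emit:
{"op": "send_rows", "data": {
  "series": [
    {"ax": 0,"ay": 0,"az": 0,"dx": 0.3,"dy": -0.6,"dz": 4,"hand": 0},
    {"ax": 0,"ay": 0,"az": 0,"dx": 0.3,"dy": -0.6,"dz": 8,"hand": 0},
    {"ax": 0,"ay": 0,"az": 0,"dx": 0.3,"dy": -0.6,"dz": 12,"hand": 0},
    {"ax": 0,"ay": 0,"az": 0,"dx": 0.3,"dy": -0.6,"dz": 15,"hand": 0},
    {"ax": 0,"ay": 0,"az": 0,"dx": 0.3,"dy": -0.6,"dz": 16,"hand": 0},
    {"ax": 0,"ay": 0,"az": 0,"dx": 0.3,"dy": -0.6,"dz": 16,"hand": 0},
    {"ax": 0,"ay": 0,"az": 0,"dx": 0.3,"dy": -0.6,"dz": 16,"hand": 0}
  ]
}}

```text
clock: 33.6
eef_pos: [502.4, 41.1, 40.9]
tool_rot: [-3.142, -0.002, 0.05]
force: [0.9, 0.3, 1.0]
width: 85.3
gripper_force: 0.0
```

```bash
python3 d.py 500,40,19,2.9
python3 - <<'E'
from m import *
g=save('wrist','w17.png'); [print(p) for p in props(g,400,50)]
E
```

```text
t 33.6 pos [502.4  41.1  40.9] rpy [-1.8e+02 -1.0e-01  2.9e+00] F [0.9 0.3 1. ] w 85.3 gf 0.0
500,40,19,2.9 -> [-0.25  0.1   2.19] a [-0.    -0.002 -0.001]
(502.2, 41.6, 'size', 85.1, 38.8, 'yaw', 3.6, 'px', (316.5980529785156, 303.52197265625))
```

Emit:
{"op": "send_rows", "data": {
  "series": [
    {"ax": 0,"ay": 0,"az": 0,"dx": -0.2,"dy": 0,"dz": 1,"hand": 0},
    {"ax": 0,"ay": 0,"az": 0,"dx": -0.2,"dy": 0,"dz": 2,"hand": 0},
    {"ax": 0,"ay": 0,"az": 0,"dx": -0.2,"dy": 0,"dz": 2.1,"hand": 0},
    {"ax": 0,"ay": 0,"az": 0,"dx": -0.2,"dy": 0,"dz": 2.1,"hand": 1},
    {"ax": 0,"ay": 0,"az": 0,"dx": -0.2,"dy": 0,"dz": 2.1,"hand": 1},
    {"ax": 0,"ay": 0,"az": 0,"dx": -0.2,"dy": 0,"dz": 2.1,"hand": 1},
    {"ax": 0,"ay": 0,"az": 0,"dx": -0.2,"dy": 0,"dz": 2.1,"hand": 1},
    {"ax": 0,"ay": 0,"az": 0,"dx": -0.2,"dy": 0,"dz": 2.1,"hand": 1},
    {"ax": 0,"ay": 0,"az": 0,"dx": -0.2,"dy": 0,"dz": 2.1,"hand": 1}
  ]
}}

```text
clock: 34.55
eef_pos: [499.7, 41.4, 19.2]
tool_rot: [-3.142, -0.001, 0.051]
force: [-0.7, -0.2, 5.3]
width: 39.0
gripper_force: 61.2
```

```bash
python3 d.py 500,40,220,2.9 440,-200,220,-2.8 430,-358,220,-2.9
```

```text
t 34.55 pos [499.7  41.4  19.2] rpy [-180.    -0.     2.9] F [-0.7 -0.2  5.3] w 39.0 gf 61.2
500,40,220,2.9 -> [  0.04   0.14 -20.08] a [-0.    -0.001  0.   ]
440,-200,220,-2.8 -> [ -7.17  23.81 -20.09] a [-0.    -0.001  0.1  ]
430,-358,220,-2.9 -> [ -8.97  39.54 -20.09] a [-0.    -0.001  0.101]
```

Emit:
{"op": "send_rows", "data": {
  "series": [
    {"ax": 0,"ay": 0,"az": 0,"dx": 0,"dy": 0,"dz": -4,"hand": 1},
    {"ax": 0,"ay": 0,"az": 0,"dx": 0,"dy": 0,"dz": -8,"hand": 1},
    {"ax": 0,"ay": 0,"az": 0,"dx": 0,"dy": 0,"dz": -12,"hand": 1},
    {"ax": 0,"ay": 0,"az": 0,"dx": 0,"dy": 0,"dz": -16,"hand": 1},
    {"ax": 0,"ay": 0,"az": 0,"dx": 0,"dy": 1,"dz": -20,"hand": 1},
    {"ax": 0,"ay": 0,"az": 0.02,"dx": -1,"dy": 5,"dz": -20,"hand": 1},
    {"ax": 0,"ay": 0,"az": 0.04,"dx": -2.5,"dy": 9,"dz": -20,"hand": 1},
    {"ax": 0,"ay": 0,"az": 0.06,"dx": -4,"dy": 13,"dz": -20,"hand": 1},
    {"ax": 0,"ay": 0,"az": 0.08,"dx": -5,"dy": 16,"dz": -20,"hand": 1},
    {"ax": 0,"ay": 0,"az": 0.1,"dx": -6,"dy": 19,"dz": -20,"hand": 1}
  ]
}}

```text
clock: 35.55
eef_pos: [447.8, -153.0, 218.4]
tool_rot: [-3.142, 0.001, -0.051]
force: [0.8, 0.5, -1.2]
width: 39.0
gripper_force: 63.4
```

```bash
python3 d.py 430,-358,220,-2.9
```

```text
t 35.55 pos [ 447.8 -153.   218.4] rpy [-1.8e+02  1.0e-01 -2.9e+00] F [ 0.8  0.5 -1.2] w 39.0 gf 63.4
430,-358,220,-2.9 -> [-0.73 20.57 -0.16] a [-0.     0.001 -0.   ]
```

Emit:
{"op": "send_rows", "data": {
  "series": [
    {"ax": 0,"ay": 0,"az": 0,"dx": -0.2,"dy": 4,"dz": 0,"hand": 1},
    {"ax": 0,"ay": 0,"az": 0,"dx": -0.4,"dy": 8,"dz": 0,"hand": 1},
    {"ax": 0,"ay": 0,"az": 0,"dx": -0.6,"dy": 12,"dz": 0,"hand": 1},
    {"ax": 0,"ay": 0,"az": 0,"dx": -0.7,"dy": 16,"dz": 0,"hand": 1},
    {"ax": 0,"ay": 0,"az": 0,"dx": -0.7,"dy": 19,"dz": 0,"hand": 1},
    {"ax": 0,"ay": 0,"az": 0,"dx": -0.7,"dy": 20.3,"dz": 0,"hand": 1},
    {"ax": 0,"ay": 0,"az": 0,"dx": -0.7,"dy": 20.3,"dz": 0,"hand": 1},
    {"ax": 0,"ay": 0,"az": 0,"dx": -0.7,"dy": 20.3,"dz": 0,"hand": 1}
  ]
}}

```text
clock: 36.35
eef_pos: [432.2, -351.8, 218.3]
tool_rot: [-3.139, 0.001, -0.048]
force: [-0.6, -0.6, -1.8]
width: 39.1
gripper_force: 63.3
```

```bash
python3 d.py 489,-359,162,-2.9
python3 - <<'E'
from m import *
g=save('wrist','w18.png')
for c in blobs(g,(18,140,60),(32,255,255),60):
    w=np.array([onz(g,*p,129)[:2] for p in c[:,0,:].astype(float)],np.float32); print('mark',cv2.minAreaRect(w),cv2.minAreaRect(c)[0])
for q in('w14','w18'):
    g=dict(np.load(f'pics/{q}.npz'))
    for c in blobs(g,(2,90,60),(12,190,255),1500,(200,150,440,420)): print(q,cv2.boundingRect(c))
E
```

```text
t 36.35 pos [ 432.2 -351.8  218.3] rpy [-1.799e+02  1.000e-01 -2.700e+00] F [-0.6 -0.6 -1.8] w 39.1 gf 63.3
489,-359,162,-2.9 -> [5.72 0.46 5.62] a [-0.002  0.001  0.003]
mark ((488.378662109375, -359.5341491699219), (58.06793212890625, 7.522762298583984), 86.53389739990234) (326.0, 158.0)
w14 (263, 212, 115, 201)
w18 (262, 215, 116, 198)
```

Emit:
{"op": "send_rows", "data": {
  "series": [
    {"ax": 0,"ay": 0,"az": 0,"dx": 0,"dy": 0.6,"dz": 2,"hand": 1},
    {"ax": 0,"ay": 0,"az": 0,"dx": 2,"dy": 0.6,"dz": 4,"hand": 1},
    {"ax": 0,"ay": 0,"az": 0,"dx": 4,"dy": 0.6,"dz": 5,"hand": 1},
    {"ax": 0,"ay": 0,"az": 0,"dx": 5.3,"dy": 0.6,"dz": 5.6,"hand": 1},
    {"ax": 0,"ay": 0,"az": 0,"dx": 5.7,"dy": 0.6,"dz": 5.6,"hand": 1},
    {"ax": 0,"ay": 0,"az": 0,"dx": 5.7,"dy": 0.6,"dz": 5.6,"hand": 1},
    {"ax": 0,"ay": 0,"az": 0,"dx": 5.7,"dy": 0.6,"dz": 5.6,"hand": 1}
  ]
}}

```text
clock: 37.1
eef_pos: [488.2, -362.6, 163.4]
tool_rot: [3.141, 0.0, -0.049]
force: [-0.3, -0.3, -2.1]
width: 38.9
gripper_force: 63.3
```

```bash
python3 d.py 489,-359.5,140,-2.9
```

```text
t 37.1 pos [ 488.2 -362.6  163.4] rpy [180.    0.   -2.8] F [-0.3 -0.3 -2.1] w 38.9 gf 63.3
489,-359.5,140,-2.9 -> [ 0.07 -0.32  2.34] a [0.    0.    0.001]
```

Emit:
{"op": "send_rows", "data": {
  "series": [
    {"ax": 0,"ay": 0,"az": 0,"dx": 0.1,"dy": -0.3,"dz": 1.2,"hand": 1},
    {"ax": 0,"ay": 0,"az": 0,"dx": 0.1,"dy": -0.3,"dz": 2,"hand": 1},
    {"ax": 0,"ay": 0,"az": 0,"dx": 0.1,"dy": -0.3,"dz": 2.35,"hand": 1},
    {"ax": 0,"ay": 0,"az": 0,"dx": 0.1,"dy": -0.3,"dz": 2.35,"hand": 1},
    {"ax": 0,"ay": 0,"az": 0,"dx": 0.1,"dy": -0.3,"dz": 2.35,"hand": 1}
  ]
}}

```text
clock: 37.6
eef_pos: [489.7, -359.9, 139.1]
tool_rot: [3.142, 0.0, -0.049]
force: [0.3, 0.2, -1.1]
width: 38.7
gripper_force: 63.5
```

Emit:
{"op": "send_rows", "data": {
  "series": [
    {"ax": 0,"ay": 0,"az": 0,"dx": 0,"dy": 0,"dz": 0,"hand": 0},
    {"ax": 0,"ay": 0,"az": 0,"dx": 0,"dy": 0,"dz": 0,"hand": 0},
    {"ax": 0,"ay": 0,"az": 0,"dx": 0,"dy": 0,"dz": 0,"hand": 0},
    {"ax": 0,"ay": 0,"az": 0,"dx": 0,"dy": 0,"dz": 0,"hand": 0},
    {"ax": 0,"ay": 0,"az": 0,"dx": 0,"dy": 0,"dz": 0,"hand": 0},
    {"ax": 0,"ay": 0,"az": 0,"dx": 0,"dy": 0,"dz": 0,"hand": 0},
    {"ax": 0,"ay": 0,"az": 0,"dx": 0,"dy": 0,"dz": -4,"hand": 0},
    {"ax": 0,"ay": 0,"az": 0,"dx": 0,"dy": 0,"dz": -8,"hand": 0},
    {"ax": 0,"ay": 0,"az": 0,"dx": -5,"dy": 0,"dz": -10,"hand": 0},
    {"ax": 0,"ay": 0,"az": 0,"dx": -5,"dy": 0,"dz": -10,"hand": 0}
  ]
}}

```text
clock: 38.6
eef_pos: [435.8, -358.8, 241.9]
tool_rot: [3.138, 0.001, -0.053]
force: [-0.9, -0.8, 0.1]
width: 85.5
gripper_force: 0.0
```

Emit:
{"op": "send_rows", "data": {
  "series": [
    {"ax": 0,"ay": 0,"az": 0,"dx": 0,"dy": 0,"dz": 0,"hand": 0},
    {"ax": 0,"ay": 0,"az": 0,"dx": 0,"dy": 0,"dz": 0,"hand": 0},
    {"ax": 0,"ay": 0,"az": 0,"dx": 0,"dy": 0,"dz": 0,"hand": 0},
    {"ax": 0,"ay": 0,"az": 0,"dx": 0,"dy": 0,"dz": 0,"hand": 0},
    {"ax": 0,"ay": 0,"az": 0,"dx": 0,"dy": 0,"dz": 0,"hand": 0},
    {"ax": 0,"ay": 0,"az": 0,"dx": 0,"dy": 0,"dz": 0,"hand": 0},
    {"ax": 0,"ay": 0,"az": 0,"dx": 0,"dy": 0,"dz": 0,"hand": 0},
    {"ax": 0,"ay": 0,"az": 0,"dx": 0,"dy": 0,"dz": 0,"hand": 0}
  ]
}}

```text
clock: 39.4
eef_pos: [440.0, -357.2, 239.2]
tool_rot: [-3.142, -0.0, -0.049]
force: [-0.2, -0.1, -0.5]
width: 85.1
gripper_force: 0.0
```

```bash
python3 d.py
python3 - <<'E'
from m import *
g=save('top','top20.png')
for c in blobs(g,(2,110,100),(10,175,255),100): print(cv2.minAreaRect(c),np.round(onz(g,*cv2.minAreaRect(c)[0],45),0))
for c in blobs(g,(0,190,50),(6,255,255),30)+blobs(g,(174,190,50),(179,255,255),30): print('red',cv2.minAreaRect(c)[0])
T=dict(np.load('pics/top0.npz')); d=np.abs(T['pixels'].astype(int)-g['pixels']).sum(2)
for n,r in dict(jar=(200,148,236,184),tumbler=(278,133,312,170),brush=(128,175,208,242),bowl=(342,122,398,175),grip=(355,165,372,198),reds=(255,290,290,335)).items(): print(n,d[r[1]:r[3],r[0]:r[2]].mean().round(1))
E
```

```text
t 39.4 pos [ 440.  -357.2  239.2] rpy [-180.    -0.    -2.8] F [-0.2 -0.1 -0.5] w 85.1 gf 0.0
((515.5, 143.5), (67.0, 19.0), 90.0) [ 772. -379.   45.]
red (272.2195739746094, 313.17266845703125)
red (129.25059509277344, 305.4223937988281)
red (363.20855712890625, 180.46270751953125)
jar 1.8
tumbler 1.8
brush 1.7
bowl 1.8
grip 2.0
reds 1.8
```

Both props lie end to end at the far end of the box, as a 67 px run. The grip and the bystanders are where they were at the start.

```bash
python3 -c "
from cell import finish_job; print(finish_job())"
```

```text
the job is handed in; nothing more can be done
None
```

The job is done and handed in at about 39 s: there were two props, the clamp held both by itself for about 3 s, it is fully open again, both props slid over the rocker into the catch box, and the jar, tumbler, brush and bowl did not move.

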